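# Steady the top-heavy magnifier in front of the fly

## Task

Pick the magnifier up by its handle and, still above the place where it stood, swing its fallen top-heavy stem up off the stop by working the base; then carry it, keeping the stem upright all the way, to the robot's side of the fly in the vise. Hold the lens upright, square to the fly, centred on it and about 80 mm in front of it, balanced for at least 8 seconds without touching the stem or lens, and finish while still holding it there. Leave the vise, jar tower, thread spool and dubbing box alone.

Things in the scene. Friction and masses are not known exactly. Their poses are not given: they have to be found in the camera images.
- stand: magnifier's loose base: steel bar 36 mm wide, x -95 to 140 mm; rear green counterweight x -105 to -55, 70 wide, 30 tall; front foot 70 wide, 10 tall, to x 155; pivot cheeks at x 113 and 147, 60 tall; black handle. 0.62 kg, nearly balanced at the handle. Origin: underside below the handle; x along the bar to the lens, z up. Starts standing on the table
- grip (a point): grip point in the handle, 78 mm above the stand's origin (stand axes). The black rubber handle is an upright block 56 mm long (x), 30 mm wide (y: take it across this), 14 to 96 mm above the underside
- stem (a joint): stem angle to the base, rad, about the base's +x; 0 = square to it, + = top leans to the base's -y; stops at +-0.22, starts on the + stop. Pivot at x 130, z 50 mm of the stand. Spring 0.235 N m/rad and damper 0.025 N m s/rad join base and stem; gravity topples it with 0.279 N m per rad of lean: it falls (time constant 0.7 s) unless the base is rolled about x, which pulls the stem along
- lens: aluminium stem 10 mm thick with a round black-framed lens 94 mm across, 14 mm thick, facing along x; one rigid piece turning with joint stem. Nominal 0.18 kg, centre of mass 158 mm above the pivot, moment of inertia about the pivot 0.0050 kg m2. Origin: on the pivot; z up the stem to the lens, x along the base bar
- lens_centre (a point): centre of the lens, 170 mm up the stem from the pivot (lens axes), so 220 mm above the stand's underside when upright
- vise: fixed fly-tying vise. Origin: on the table straight below the fly; x points from the robot's side through the fly, away from the robot; z up. Steel foot plate 100 x 120 x 12 mm centred at y = 130 mm, post at y = 130 mm, head and jaws slope from its top to the fly
- fly (a point): middle of the yellow and orange fly, 35 mm long, in the vise jaws, 270 mm above the table (vise axes). The lens belongs 80 mm from it on its -x side, at the same height and y, its x axis parallel to the vise's
- jar_tower: bystander: tower of stacked clear jars, 50 mm across, 169 mm tall; origin in the middle of its underside
- spool: bystander: red thread spool, 40 mm across, 40 mm tall; origin in the middle of its underside
- dubbing_box: bystander: flat clear box of coloured dubbing, 90 x 130 x 33 mm; origin in the middle of its underside

How it is judged (in metres and radians):
On the way, in this order (a step that is already met when the one before it is completed fails the run):
1. the magnifier is lifted clear of the table by its base (height (world z) of stand above 0.02 m and contact force between the fingers and stand above 1 N), for 0.2 s.
2. the stem is swung up and balances upright (within 0.12 rad) on the held base (all of step 1 and angle between lens's own z axis and vertical below 0.12 rad), for 0.5 s.
3. the lens is kept in front of the fly (80 mm off, 25 mm either way; sideways and in height within 25 mm; square within 0.2 rad), upright within 0.12 rad, for 8 s (all of step 2 and x of lens_centre in the frame of fly between -0.105 and -0.055 m and y of lens_centre in the frame of fly between -0.025 and 0.025 m and z of lens_centre in the frame of fly between -0.025 and 0.025 m and angle between the x axis of lens and the x axis of vise, either way round below 0.2 rad), for 8 s.
At the end, for the whole second after the job is handed in: the gripper still holds the magnifier off the table, the lens 80 mm (25 mm either way) in front of the fly, within 25 mm of it sideways and in height, square within 0.2 rad, the stem upright within 0.16 rad, all through the last second (all of step 1 and angle between lens's own z axis and vertical below 0.16 rad and x of lens_centre in the frame of fly between -0.105 and -0.055 m and y of lens_centre in the frame of fly between -0.025 and 0.025 m and z of lens_centre in the frame of fly between -0.025 and 0.025 m and angle between the x axis of lens and the x axis of vise, either way round below 0.2 rad); the arm keeps its last pose, push and grip.
It fails at once if the magnifier is carried off (over 120 mm) with its stem fallen over (distance of stand from where it was at the start of the episode above 0.12 m and angle between lens's own z axis and vertical above 0.18 rad).
It fails at once if the stem or lens is touched by the robot (contact force between any of the fingers, the arm and lens above 0.3 N).
It fails at once if the magnifier or robot knocks the vise (contact force between stand and vise above 0.5 N or contact force between any of the arm, the fingers and vise above 1 N).
It fails at once if the base is tipped over (angle between stand's own z axis and vertical above 0.6 rad).
It fails at once if a bystander is disturbed (distance of any of jar_tower, spool, dubbing_box from where it was at the start of the episode above 0.02 m).
It also fails if it takes over 64 s, if anything falls off the work surface, if the arm or the gripper's body presses on something with over 40 N, if the wrist force passes 120 N, or if a joint passes its speed limit or range.

## Robot

A 6-joint arm with a two-finger parallel gripper is mounted at the origin on the work surface. World frame = base frame: x ahead of the robot, y to its left, z up, the work surface at z = 0. Lengths are in m, angles in degrees, forces in N, time in s.
With the tool pointing down it reaches from about 0.3 to 0.75 m from the base axis. Payload 8.5 kg.
Tool frame: the origin (TCP) lies on the centre line of the jaws, within the pads' length; the fingertips stand 19 mm ahead of it and the grasp point (between the pads) is the TCP; z points along the fingers, x is the direction in which the jaws open and shut, and the axes are right-handed (so a half turn about z gives the same grasp; the last joint's range is limited). The gripper opens to 85 mm and grips with 20 to 120 N. Pads are 22 mm wide; open, the fingers measure 114 mm over their backs; the gripper's body (76 mm by 85 mm) begins 54 mm behind the grasp point. The pads swing forward as they close: fully open they stand 13 mm farther back than shut.
Start: joints at [58.482, 21.807, 74.336, -0, 83.858, -12.336], TCP at [0.181, 0.519, 0.25] pointing down, gripper open.
Joint ranges: [-178.18, 178.18], [-50.72, 133.34], [12.68, 142.11], [-81.47, 261.47], [9.98, 163.14], [-165.26, 165.26]. Speed limits (degrees/s): [136.94, 136.94, 180, 180, 180, 180].

## Interface

Orientations are given as a 3x3 rotation matrix whose columns are the frame's x, y, z axes.
In Python, from rig import env, cams, order gives the robot as it stands.
- The arm moves only by the tool step_arm, never from a script. Its argument "steps" is a list of rows, each an object with "xyz": the shift along the tool's x, y, z normalised to -1 to 1, where 1 is 0.04 m, a list of three; "turn": the turn, a rotation vector about the tool's x, y, z normalised to -1 to 1, where 1 is 0.08 rad, a list of three; "gripper": the gripper command: -1 is shut, 1 is fully open, values between are in proportion. A call has 1 to 20 rows; each row shifts and turns the commanded pose from where the row before left it, along the tool's axes as they then stand; what a row does not reach is not made up. A row lasts 1/12 s, in which the tool goes at most 41.7 mm and 7.16 degrees, less where a joint would pass 70% of its speed; a pose out of reach is approached as far as the arm can. A call with a number of a shift or a turn outside -1 to 1 is refused whole. A call with a gripper value outside its range is refused whole. The fingers move at their own pace and stop on an object; "squeeze" is the grip in N (left out, the last holds). Time passes only in rows, so rows that do not move let the fingers close. It gives the time, the measured TCP pose, the force and the opening at its end, in the units of the state.
- env.observe(): the state, without advancing time (a new reading comes with each control period).
- cams.get_image(name): name is "scene" or "top"; returns (picture, depth): 384x512x3 uint8, red, green, blue; 384x512 float32, m along the optical axis (not along the pixel's ray), 0 where there is no reading.
- cams.camera_info(name): a dict with "fx", "fy", "cx", "cy" (pixels), "extrinsics" (4x4, takes a point from camera to world coordinates). Camera axes: x right, y down, z forward; pixel columns grow to the right and rows downward; lengths in m; the calibration is good to about 2 mm. A picture is of the moment at which its call begins. camera_info takes no time and is no camera call.
- order.close_job(): hands the job in, once; it reports no verdict.
The state is a dict: "time_s": time; "q": joint angles; "qvel": joint speeds; "joint_efforts": joint torques, N m; "position": TCP position; "tool_rot": TCP orientation; "ft_force": force on the tool from outside, world axes, zero at the start; "wrist_torque": the same for the moment, N m; "grip_width": finger opening in m.
Only numpy, scipy, OpenCV 4.12 (cv2) and the standard library are available. Lean on these libraries where they do the work, as an engineer would, in place of code of your own. Each camera call takes 0.05 s, during which the arm holds its last target. There are 200 camera calls.

## Working session

There is one attempt and no reset: what is moved stays moved. The work goes in short steps, Python scripts to look and compute and a tool call to move; the robot and the scene stay as the last step left them, time stands still between calls to the robot, and variables do not carry over. Pictures are saved under pics/ and viewed, about 8 in all and at most 12, crops included, and the job is handed in when it is done.

Besides the shell and the picture viewer there is one more tool, called after "Request:" as name(argument=value, ...), one argument or row to a line, values as JSON. step_arm: Moves the arm, as the interface text tells. Scaled input: -1 to 1 covers 0.04 m each way for a shift and 0.08 rad each way for a turn. Its arguments: {"type":"object","properties":{"steps":{"type":"array"},"squeeze":{"type":"number"}},"required":["steps"]}

```bash
ls; mkdir -p pics
cat > h.py <<'E'
import numpy as np, cv2
from rig import env, cams, order
def shot(n,f=None):
    im,d=cams.get_image(n)
    if f: cv2.imwrite('pics/'+f,im[:,:,::-1])
    return im,d
def pts(n,d):
    c=cams.camera_info(n); v,u=np.mgrid[0:d.shape[0],0:d.shape[1]]
    P=np.stack([(u-c['cx'])/c['fx']*d,(v-c['cy'])/c['fy']*d,d],-1)
    E=np.array(c['extrinsics']); return P@E[:3,:3].T+E[:3,3]
E
python3 - <<'E'
from h import *
for n in('scene','top'):
    im,d=shot(n,n+'0.png'); np.savez(n+'0.npz',im=im,d=d); c=cams.camera_info(n);print(c)
print(env.observe())
E
```

```text
pics
{'fx': 407.3001789965277, 'fy': 407.3001789965277, 'cx': 259.8569560832207, 'cy': 191.36953387314534, 'extrinsics': array([[ 0.70952666,  0.48275629, -0.51334031,  1.31955763],
       [ 0.7045564 , -0.49955895,  0.50402494, -0.56949272],
       [-0.01312253, -0.71929633, -0.69457943,  1.09986345],
       [ 0.        ,  0.        ,  0.        ,  1.        ]])}
{'fx': 353.4537118041609, 'fy': 353.4537118041609, 'cx': 253.08293555638357, 'cy': 199.73767945429867, 'extrinsics': array([[-0.02810344, -0.99173186,  0.12521227,  0.51197396],
       [-0.99934777,  0.03071653,  0.01898738,  0.11519888],
       [-0.02267648, -0.12459699, -0.99194827,  1.12606007],
       [ 0.        ,  0.        ,  0.        ,  1.        ]])}
{'time_s': 0.1, 'q': array([ 5.84830308e+01,  2.18397320e+01,  7.43805894e+01,  3.26246339e-04,
        8.38595643e+01, -1.23352452e+01]), 'qvel': array([-0.03524095, -0.10782038, -0.11389669,  0.0158749 , -0.05960983,
       -0.03871332]), 'joint_efforts': array([ 3.20746556e-03, -4.49217260e+01, -2.31658566e+01, -1.46651068e-04,
        3.67221830e-03, -3.01887837e-05]), 'position': array([0.18057494, 0.51925068, 0.24974807]), 'tool_rot': array([[ 3.28565476e-01,  9.44480910e-01, -7.33681793e-04],
       [ 9.44480215e-01, -3.28566155e-01, -1.18563430e-03],
       [-1.36087197e-03, -3.03389438e-04, -9.99999028e-01]]), 'ft_force': array([-0.03073173, -0.18958575,  0.08044955]), 'wrist_torque': array([0.03282052, 0.04005283, 0.03364612]), 'grip_width': 0.08582795346237528}
```

View pics/scene0.png

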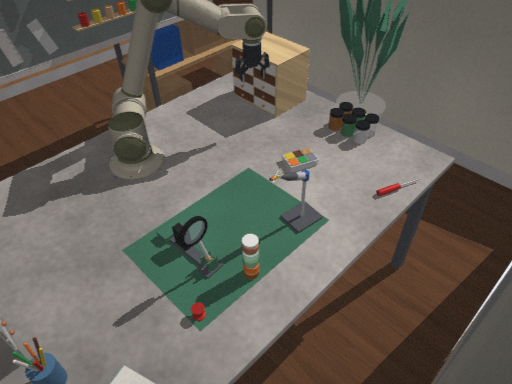

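View pics/top0.png

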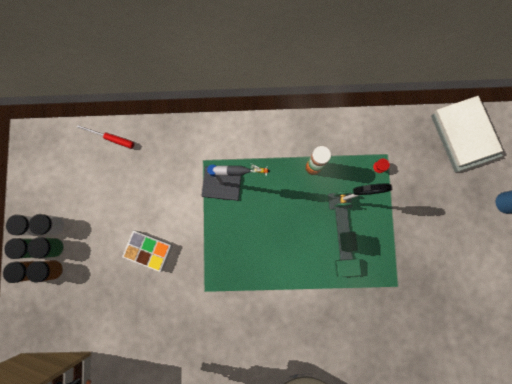

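Run:
```python
import numpy as np,cv2
from h import pts
a=np.load('top0.npz');b=np.load('scene0.npz')
t=cv2.resize(a['im'][140:290,195:405],None,fx=3.6,fy=3.6,interpolation=cv2.INTER_CUBIC)
cv2.imwrite('pics/tc.png',t[:,:,::-1])
s=cv2.resize(b['im'][160:325,130:330],None,fx=3.6,fy=3.6,interpolation=cv2.INTER_CUBIC)
cv2.imwrite('pics/sc.png',s[:,:,::-1])
for n,z in(('top',a),('scene',b)):
    P=pts(n,z['d']); hsv=cv2.cvtColor(z['im'],cv2.COLOR_RGB2HSV)
    np.save(n+'P.npy',P)
P=np.load('topP.npy')
# top view heights slices in mat region
reg=(P[...,0]>.25)&(P[...,0]<.75)&(P[...,1]>-.35)&(P[...,1]<.3)
for nm,PP in(('top',P),('scene',np.load('sceneP.npy'))):
  reg=(PP[...,0]>.25)&(PP[...,0]<.75)&(PP[...,1]>-.35)&(PP[...,1]<.3)
  for lo,hi in((.006,.02),(.02,.045),(.045,.08),(.08,.11),(.11,.16),(.16,.2),(.2,.25),(.25,.3)):
    m=(reg&(PP[...,2]>lo)&(PP[...,2]<hi)).astype(np.uint8)
    k,l,st,c=cv2.connectedComponentsWithStats(m)
    for i in range(1,k):
        if st[i,4]>8:
            q=PP[l==i]; (cx,cy),(w,h),ang=cv2.minAreaRect((q[:,:2]*1000).astype(np.float32))
            print(nm,lo,hi,'px',c[i].round(),st[i,4],'xy',round(cx),round(cy),'wh',round(w),round(h),'ang',round(ang,1),'zmax',q[:,2].max().round(3))
```

```text
top 0.006 0.02 px [378. 169.] 22 xy 738 -264 wh 27 10 ang 48.1 zmax 0.017
top 0.006 0.02 px [221. 187.] 855 xy 702 237 wh 123 83 ang 81.7 zmax 0.019
top 0.006 0.02 px [311. 173.] 10 xy 734 -50 wh 29 5 ang 61.4 zmax 0.018
top 0.006 0.02 px [341. 222.] 588 xy 564 -142 wh 210 68 ang 2.8 zmax 0.02
top 0.006 0.02 px [349. 200.] 21 xy 643 -167 wh 13 14 ang 0.0 zmax 0.012
top 0.006 0.02 px [336. 264.] 9 xy 444 -114 wh 2 25 ang 89.5 zmax 0.019
top 0.02 0.045 px [383. 167.] 69 xy 739 -271 wh 38 20 ang 88.5 zmax 0.045
top 0.02 0.045 px [312. 171.] 28 xy 737 -52 wh 39 10 ang 63.3 zmax 0.043
top 0.02 0.045 px [342. 242.] 33 xy 513 -131 wh 52 2 ang 2.7 zmax 0.044
top 0.02 0.045 px [349. 267.] 397 xy 434 -149 wh 50 70 ang 2.7 zmax 0.036
top 0.045 0.08 px [313. 169.] 39 xy 737 -56 wh 44 15 ang 76.1 zmax 0.079
top 0.045 0.08 px [343. 198.] 121 xy 644 -139 wh 40 40 ang 3.2 zmax 0.077
top 0.045 0.08 px [344. 241.] 54 xy 514 -130 wh 54 3 ang 1.3 zmax 0.08
top 0.08 0.11 px [315. 167.] 35 xy 736 -52 wh 39 11 ang 67.7 zmax 0.109
top 0.08 0.11 px [219. 179.] 9 xy 708 234 wh 3 11 ang 37.4 zmax 0.102
top 0.0
[... 2071 characters left out ...]
.] 35 xy 711 234 wh 11 12 ang 41.3 zmax 0.158
scene 0.11 0.16 px [201. 246.] 33 xy 646 -159 wh 7 16 ang 1.1 zmax 0.16
scene 0.11 0.16 px [243. 250.] 21 xy 743 -81 wh 6 14 ang 79.1 zmax 0.153
scene 0.16 0.2 px [304. 182.] 36 xy 714 233 wh 19 18 ang 11.2 zmax 0.199
scene 0.16 0.2 px [195. 238.] 172 xy 647 -175 wh 9 86 ang 2.6 zmax 0.2
scene 0.16 0.2 px [246. 238.] 78 xy 739 -61 wh 21 48 ang 0.7 zmax 0.172
scene 0.2 0.25 px [298. 176.] 185 xy 709 194 wh 112 26 ang 88.7 zmax 0.25
scene 0.2 0.25 px [192. 230.] 341 xy 644 -178 wh 17 94 ang 3.8 zmax 0.25
scene 0.25 0.3 px [278. 176.] 97 xy 696 128 wh 80 18 ang 80.8 zmax 0.286
scene 0.25 0.3 px [190. 222.] 116 xy 644 -179 wh 19 67 ang 2.2 zmax 0.264
```

View pics/tc.png

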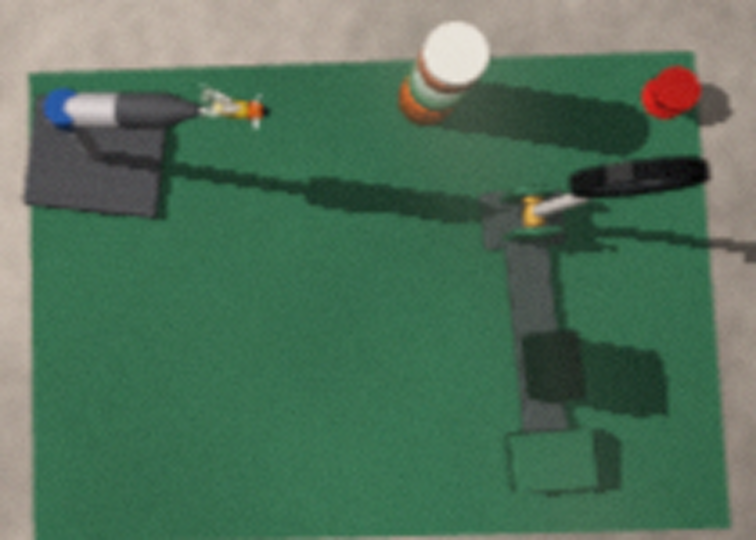

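View pics/sc.png

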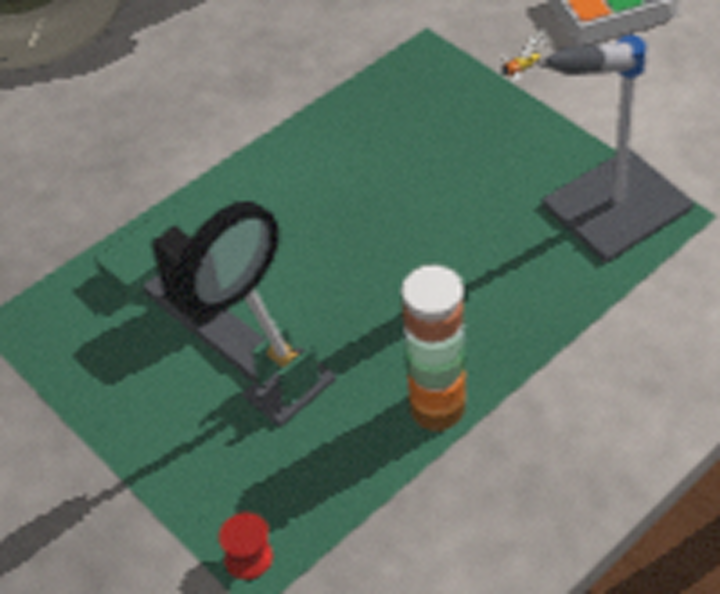

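Run:
```python
import numpy as np,cv2
from h import *
for n in('top','scene'):
    im=np.load(n+'0.npz')['im'];P=np.load(n+'P.npy');hsv=cv2.cvtColor(im,cv2.COLOR_RGB2HSV)
    m=(hsv[...,1]>130)&(hsv[...,0]<32)&(hsv[...,2]>100)&(P[...,2]>.2)&(P[...,0]>.6)&(P[...,0]<.78)&(P[...,1]>0)&(P[...,1]<.25)
    q=P[m]; v,u=np.nonzero(m); print(n,len(q),'fly',np.median(q,0).round(4),q.min(0).round(3),q.max(0).round(3),u.min(),u.max(),v.min(),v.max())
    # ray cast mean pixel to z=.27
    c=cams.camera_info(n);E=np.array(c['extrinsics'])
    def cast(uv,z):
        r=E[:3,:3]@np.array([(uv[0]-c['cx'])/c['fx'],(uv[1]-c['cy'])/c['fy'],1]);return E[:3,3]+r*(z-E[2,3])/r[2]
    print(' cast',cast(((u.min()+u.max())/2,(v.min()+v.max())/2),.27).round(4))
    # foot plate colour mask: dark grey, height .006-.02
    m=((P[...,2]>.006)&(P[...,2]<.018)&(P[...,1]>.12)&(P[...,1]<.35)&(hsv[...,1]<80)&(hsv[...,2]<130)).astype(np.uint8)
    k,l,st,_=cv2.connectedComponentsWithStats(m);i=1+np.argmax(st[1:,4])
    cn=max(cv2.findContours((l==i).astype(np.uint8),0,1)[0],key=cv2.contourArea)
    w=np.array([cast(p[0],.012)[:2]*1000 for p in cn],np.float32);print(' foot',cv2.minAreaRect(w))
    hull=cv2.approxPolyDP(cv2.convexHull(w),6,True);print(hull[:,0].round())
    # head axis fit
    q=P[(P[...,2]>.2)&(P[...,2]<.3)&(P[...,0]>.6)&(P[...,0]<.78)&(P[...,1]>.1)&(P[...,1]<.27)]
    p=np.polyfit(q[:,1],q[:,0],1);print(' head slope dx/dy',p[0],np.degrees(np.arctan(p[0])))
```

```text
top 30 fly [0.6901 0.1039 0.2737] [0.687 0.095 0.27 ] [0.698 0.113 0.277] 260 267 168 172
 cast [0.6931 0.1038 0.27  ]
 foot ((708.567138671875, 236.6436309814453), (121.37561798095703, 98.22645568847656), 80.06147766113281)
[[767. 285.]
 [670. 299.]
 [656. 184.]
 [734. 176.]]
 head slope dx/dy 0.12122444588766772 6.911923045068955
scene 22 fly [0.6957 0.1061 0.2715] [0.689 0.093 0.268] [0.7   0.126 0.275] 271 279 175 179
 cast [0.695  0.1094 0.27  ]
 foot ((711.8655395507812, 232.13990783691406), (121.87413787841797, 101.85065460205078), 82.25540924072266)
[[671. 298.]
 [658. 180.]
 [754. 168.]
 [767. 285.]]
 head slope dx/dy 0.16103124950021977 9.147879026651236
```

The magnifier is at about (0.514, -0.145) with yaw 2.7°, fallen towards -y. The fly is at about (0.693, 0.106, 0.27), the vise yaw is about -7°, and the jar tower is at (0.737, -0.055). I'll move above the handle.

Request:
step_arm(
  steps=[
    {"xyz": [0,0,0],"turn": [0,0,-0.955],"gripper": 1},
    {"xyz": [0,0,0],"turn": [0,0,-0.955],"gripper": 1},
    {"xyz": [0,0,0],"turn": [0,0,-0.955],"gripper": 1},
    {"xyz": [0,0,0],"turn": [0,0,-0.955],"gripper": 1},
    {"xyz": [0,0,0],"turn": [0,0,-0.955],"gripper": 1},
    {"xyz": [-0.89,0.395,0],"turn": [0,0,0],"gripper": 1},
    {"xyz": [-0.89,0.395,0],"turn": [0,0,0],"gripper": 1},
    {"xyz": [-0.89,0.395,0],"turn": [0,0,0],"gripper": 1},
    {"xyz": [-0.89,0.395,0],"turn": [0,0,0],"gripper": 1},
    {"xyz": [-0.89,0.395,0],"turn": [0,0,0],"gripper": 1},
    {"xyz": [-0.89,0.395,0],"turn": [0,0,0],"gripper": 1},
    {"xyz": [-0.89,0.395,0],"turn": [0,0,0],"gripper": 1},
    {"xyz": [-0.89,0.395,0],"turn": [0,0,0],"gripper": 1},
    {"xyz": [-0.89,0.395,0],"turn": [0,0,0],"gripper": 1},
    {"xyz": [-0.89,0.395,0],"turn": [0,0,0],"gripper": 1},
    {"xyz": [-0.89,0.395,0],"turn": [0,0,0],"gripper": 1},
    {"xyz": [-0.89,0.395,0],"turn": [0,0,0],"gripper": 1},
    {"xyz": [-0.89,0.395,0],"turn": [0,0,0],"gripper": 1},
    {"xyz": [-0.89,0.395,0],"turn": [0,0,0],"gripper": 1},
    {"xyz": [-0.89,0.395,0],"turn": [0,0,0],"gripper": 1},
  ],
  squeeze=60,
)

```text
time_s: 1.77
position: [0.4429, -0.0048, 0.2502]
tool_rot: [[-0.047, 0.999, -0.0], [0.999, 0.047, 0.0], [0.0, -0.0, -1.0]]
ft_force: [1.2, -0.1, -0.2]
grip_width: 0.0854
```

Request:
step_arm(
  steps=[
    {"xyz": [-0.896,0.4,0],"turn": [0,0,0],"gripper": 1},
    {"xyz": [-0.896,0.4,0],"turn": [0,0,0],"gripper": 1},
    {"xyz": [-0.896,0.4,0],"turn": [0,0,0],"gripper": 1},
    {"xyz": [-0.896,0.4,0],"turn": [0,0,0],"gripper": 1},
    {"xyz": [0,0,0.86],"turn": [0,0,0],"gripper": 1},
    {"xyz": [0,0,0.86],"turn": [0,0,0],"gripper": 1},
    {"xyz": [0,0,0.86],"turn": [0,0,0],"gripper": 1},
    {"xyz": [0,0,0.86],"turn": [0,0,0],"gripper": 1},
    {"xyz": [0,0,0.86],"turn": [0,0,0],"gripper": 1},
    {"xyz": [0,0,0],"turn": [0,0,0],"gripper": 1},
    {"xyz": [0,0,0],"turn": [0,0,0],"gripper": 1},
  ],
)

```text
time_s: 2.68
position: [0.5129, -0.1428, 0.0778]
tool_rot: [[-0.047, 0.999, -0.003], [0.999, 0.047, 0.002], [0.002, -0.003, -1.0]]
ft_force: [0.6, -0.1, 1.1]
grip_width: 0.0856
```

Run:
```python
from h import *
s=env.observe();print(s['time_s'],s['position'],s['tool_rot'].round(4),s['ft_force'])
im,d=shot('top'); t=cv2.resize(im[160:290,290:410],None,fx=4,fy=4,interpolation=cv2.INTER_CUBIC)
im2,d2=shot('scene'); u=cv2.resize(im2[170:300,130:250],None,fx=4,fy=4,interpolation=cv2.INTER_CUBIC)
cv2.imwrite('pics/g1.png',np.hstack([t,u])[:,:800,::-1] if 0 else cv2.resize(np.hstack([t,u]),(800,433))[:,:,::-1])
```

```text
2.6833 [ 0.51293624 -0.14275876  0.07778678] [[-0.0472  0.9989 -0.0028]
 [ 0.9989  0.0472  0.0015]
 [ 0.0017 -0.0028 -1.    ]] [ 0.62306871 -0.1400818   1.10360529]
```

View pics/g1.png

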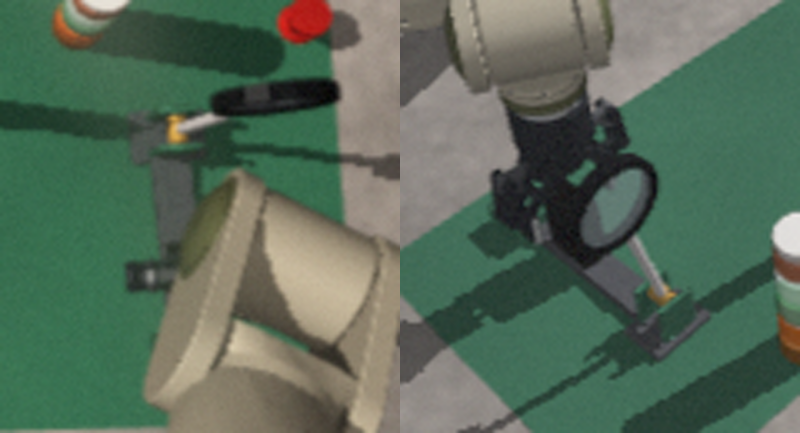

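The view shows the open jaws straddling the handle and clear of the lens. I'll close the gripper and build the stem estimator and controller while it holds.

Request:
step_arm(
  steps=[
    {"xyz": [0,0,0],"turn": [0,0,0],"gripper": -1},
    {"xyz": [0,0,0],"turn": [0,0,0],"gripper": -1},
    {"xyz": [0,0,0],"turn": [0,0,0],"gripper": -1},
    {"xyz": [0,0,0],"turn": [0,0,0],"gripper": -1},
    {"xyz": [0,0,0],"turn": [0,0,0],"gripper": -1},
    {"xyz": [0,0,0],"turn": [0,0,0],"gripper": -1},
    {"xyz": [0,0,0],"turn": [0,0,0],"gripper": -1},
    {"xyz": [0,0,0],"turn": [0,0,0],"gripper": -1},
  ],
  squeeze=90,
)

```text
time_s: 3.45
position: [0.5135, -0.1429, 0.079]
tool_rot: [[-0.047, 0.999, 0.001], [0.999, 0.047, -0.0], [-0.0, 0.001, -1.0]]
ft_force: [-0.6, 2.9, 6.3]
grip_width: 0.0289
```

Request:
step_arm(
  steps=[
    {"xyz": [0,0,-0.25],"turn": [0,0,0],"gripper": -1},
    {"xyz": [0,0,-0.25],"turn": [0,0,0],"gripper": -1},
    {"xyz": [0,0,-0.25],"turn": [0,0,0],"gripper": -1},
    {"xyz": [0,0,-0.25],"turn": [0,0,0],"gripper": -1},
    {"xyz": [0,0,-0.25],"turn": [0,0,0],"gripper": -1},
    {"xyz": [0,0,0],"turn": [0,0,0],"gripper": -1},
    {"xyz": [0,0,0],"turn": [0,0,0],"gripper": -1},
    {"xyz": [0,0,0],"turn": [0,0,0],"gripper": -1},
    {"xyz": [0,0,0],"turn": [0,0,0],"gripper": -1},
    {"xyz": [0,0,0],"turn": [0,0,0],"gripper": -1},
  ],
)

```text
time_s: 4.28
position: [0.5131, -0.1429, 0.1278]
tool_rot: [[-0.047, 0.999, -0.001], [0.999, 0.047, 0.001], [0.001, -0.001, -1.0]]
ft_force: [-0.4, -0.2, -9.3]
grip_width: 0.0289
```

```bash
cat > est.py <<'E'
from h import *
import json
def ray(n,uv):
    c=cams.camera_info(n);E=np.array(c['extrinsics'])
    r=np.c_[(uv[:,0]-c['cx'])/c['fx'],(uv[:,1]-c['cy'])/c['fy'],np.ones(len(uv))]@E[:3,:3].T
    return E[:3,3],r
def frame(s):
    R=s['tool_rot']; x=R[:,1]; z=np.array([0,0,1.]); y=np.cross(z,x); y/=np.linalg.norm(y); x=np.cross(y,z)
    piv=s['position']+.130*R[:,1]+.028*R[:,2]
    return piv,np.stack([x,y,z],1),-np.arcsin(R[2,0])*-1   # level frame at pivot, base roll about x
def lensmask(n,im,d,piv,F):
    P=(pts(n,d)-piv)@F
    r=np.hypot(P[...,1],P[...,2])
    m=(np.abs(P[...,0])<.025)&(r>.105)&(r<.235)&(P[...,2]>.08)&(im.max(-1)<75)
    return m.astype(np.uint8),P
def measure():
    s=env.observe();piv,F,b=frame(s);out={}
    for n in('scene','top'):
        im,d=cams.get_image(n);m,P=lensmask(n,im,d,piv,F)
        v,u=np.nonzero(m);o,r=ray(n,np.c_[u,v].astype(float))
        o=(o-piv)@F;r=r@F
        if n=='scene':
            t=(.007-o[0])/r[:,0];q=o+r*t[:,None]
            (cy,cz),R=cv2.minEnclosingCircle(q[:,1:].astype(np.float32))
            A=np.c_[q[:,1:],np.ones(len(q))]; out['scene']=np.arctan2(-cy,cz);out['R']=R;out['c']=(round(cy,4),round(cz,4));out['rad']=np.hypot(cy,cz)
        else:
            q=P[m>0]; out['n']=len(q)
            lo,hi=np.percentile(q[:,1],[2,98]); out['top']=np.arcsin(-(lo+hi)/2/.17)
            out['x']=q[:,0].mean()
    out.update(t=s['time_s'],b=b,piv=piv)
    return out
def show(o): print({k:(np.round(v,4).tolist() if not isinstance(v,tuple) else v) for k,v in o.items()})
E
python3 - <<'E'
from est import *
show(measure()); s=env.observe(); print(s['position'],s['tool_rot'].round(4),s['ft_force'],s['wrist_torque'],s['grip_width'])
show(measure())
P=pts('top',cams.get_image('top')[1]);piv,F,b=frame(s);
Q=(P-piv)@F; q=Q[(np.abs(Q[...,0]-0)<.05)&(np.abs(Q[...,1])<.05)&(np.abs(Q[...,2])<.015)]; print('cheek/foot',len(q),np.median(q,0))
q=Q[(np.abs(Q[...,0]+.21)<.035)&(np.abs(Q[...,1])<.05)&(Q[...,2]<.0)&(Q[...,2]>-.04)]; print('cw',len(q),q.mean(0) if len(q) else 0)
E
```

```text
{'scene': 0.2462, 'R': 0.0559, 'c': (-0.044, 0.1752), 'rad': 0.1806, 'n': 384, 'top': 0.2144, 'x': -0.0013, 't': 4.2833, 'b': 0.0006, 'piv': [0.6429, -0.1367, 0.0996]}
[ 0.51322213 -0.14290578  0.12796208] [[-4.710e-02  9.989e-01 -6.000e-04]
 [ 9.989e-01  4.710e-02  3.000e-04]
 [ 4.000e-04 -6.000e-04 -1.000e+00]] [-0.37733957  0.51913411 -8.38454462] [ 0.09407167  0.00209329 -0.00228965] 0.028771958644291704
{'scene': 0.2667, 'R': 0.0565, 'c': (-0.0473, 0.173), 'rad': 0.1793, 'n': 383, 'top': 0.2133, 'x': -0.0015, 't': 4.3833, 'b': 0.0004, 'piv': [0.6431, -0.1368, 0.0999]}
cheek/foot 133 [-0.00034123  0.00053317  0.0074365 ]
cw 8 [-0.18787372  0.01511854 -0.02711988]
```

```bash
cat > ctl.py <<'E'
import json,os,sys
import numpy as np
from scipy.optimize import least_squares
I,ML,C,DT,ROW=0.0050,0.18*0.158,0.025,1/240,1/12
def sim(th,segs,x0,b0,tau=0.02):
    """th=[gravity torque, spring, roll bias]; segs=[(dur,dbeta,dy)]; returns t,phi,dphi,beta traces"""
    G,K,bias=th; p,w=x0; bc=b=b0; v=0.; out=[(p,w,b)]
    for dur,db,dy in segs:
        n=max(1,round(dur/DT)); vc=dy/(n*DT)
        for _ in range(n):
            bc+=db/n; bd=(bc-b)/tau; a=(vc-v)/tau; b+=bd*DT; v+=a*DT
            w+=DT*(G*p-K*(p-b-bias)-C*(w-bd)+ML*a)/I; p+=w*DT
            if p-b-bias>.22: p=b+bias+.22; w=min(w,bd)
            if p-b-bias<-.22: p=b+bias-.22; w=max(w,bd)
            out.append((p,w,b))
    return np.array(out)
def seg(ty,xs=0,tz=0): return (ROW,.08*ty,.04*xs+.028*.08*ty-.13*.08*tz)
def plan(th,x0,b0,N,M=10,xs=None,tz=None,smooth=.3,ptarget=0.):
    L=N+M; xs=np.pad(xs if xs is not None else [],(0,L))[:L]; tz=np.pad(tz if tz is not None else [],(0,L))[:L]
    def f(u):
        r=sim(th,[seg(*q) for q in zip(u,xs,tz)],x0,b0); q=r[20::20]
        return np.r_[(q[:,0]-ptarget)*1.0,q[:,2]*.5,u*.08*smooth,(r[-1,0]-ptarget)*20,r[-1,1]*8,r[-1,2]*20]
    s=least_squares(f,np.zeros(L),bounds=(-1,1)); u=s.x
    return u,sim(th,[seg(*q) for q in zip(u,xs,tz)],x0,b0)
E
python3 - <<'E'
from ctl import *
th=[.279,.235,0]
u,r=plan(th,(.22,0),0.,14,4,smooth=1.)
print(u.round(2));print(r[::20,0].round(3));print(r[::20,2].round(3))
ur=u.round(2)
for t in([.279,.235,.005],[.279,.235,-.005],[.29,.235,0],[.27,.235,0]):
    print(t,sim(t,[seg(a) for a in ur],(.22,0),0)[-1].round(3))
E
```

```text
[-1.    0.13  0.42  0.35  0.2   0.07 -0.01 -0.04 -0.05 -0.04 -0.02 -0.01
 -0.    0.    0.    0.    0.    0.  ]
[ 0.22   0.155  0.09   0.044  0.015  0.    -0.005 -0.006 -0.005 -0.003
 -0.001 -0.     0.     0.     0.     0.     0.     0.     0.   ]
[ 0.    -0.065 -0.071 -0.043 -0.014  0.005  0.012  0.012  0.009  0.006
  0.003  0.001 -0.    -0.001 -0.001 -0.    -0.    -0.     0.   ]
[0.279, 0.235, 0.005] [0.173 0.276 0.   ]
[0.279, 0.235, -0.005] [-0.152 -0.246  0.   ]
[0.29, 0.235, 0] [0.063 0.104 0.   ]
[0.27, 0.235, 0] [-0.014 -0.016  0.   ]
```

Request:
step_arm(
  steps=[
    {"xyz": [0,0,0],"turn": [0,-1,0],"gripper": -1},
    {"xyz": [0,0,0],"turn": [0,0.13,0],"gripper": -1},
    {"xyz": [0,0,0],"turn": [0,0.42,0],"gripper": -1},
    {"xyz": [0,0,0],"turn": [0,0.35,0],"gripper": -1},
    {"xyz": [0,0,0],"turn": [0,0.2,0],"gripper": -1},
    {"xyz": [0,0,0],"turn": [0,0.07,0],"gripper": -1},
  ],
)

```text
time_s: 5.03
position: [0.5134, -0.1433, 0.1283]
tool_rot: [[-0.047, 0.999, -0.001], [0.999, 0.047, 0.016], [0.016, 0.0, -1.0]]
ft_force: [-0.4, -0.8, -8.7]
grip_width: 0.0289
```

```bash
cat > look.py <<'E'
from est import *
def look(k=2):
    o=[]
    for _ in range(k):
        s=env.observe();piv,F,b=frame(s)
        im,d=cams.get_image('top');m,P=lensmask('top',im,d,piv,F);q=P[m>0]
        lo,hi=np.percentile(q[:,1],[2,98]) if len(q)>20 else (np.nan,)*2
        lc=piv+F@np.array([q[:,0].mean(),(lo+hi)/2,.17])
        o.append((s['time_s'],float(np.arcsin(-(lo+hi)/2/.17)),float(b),len(q)))
    print('t,phi,beta,n',[tuple(np.round(x,4)) for x in o]); 
    fly=np.array([.693,.106,.27]);X=np.array([np.cos(-.122),np.sin(-.122),0]);Y=np.array([-X[1],X[0],0])
    e=lc-fly;yaw=np.arctan2(F[1,0],F[0,0])
    print('lens-fly vise xyz',round(e@X,4),round(e@Y,4),round(e[2],4),'yaw',round(yaw,4),'tcp',s['position'].round(4),'F',s['ft_force'].round(1))
    return o
E
python3 - <<'E'
from look import *; from ctl import *
o=look(3)
x0=(o[-1][1],(o[-1][1]-o[0][1])/.1)
print(x0); r=sim([.279,.235,0],[seg(a) for a in[-1,.13,.42,.35,.2,.07]]+[(.1,0,0)],(.22,0),0);print(r[::20].round(3),r[-1])
u,r=plan([.279,.235,0],x0,o[-1][2],8,6);print(u.round(2),r[::40,0].round(3))
E
```

```text
t,phi,beta,n [(np.float64(5.0333), np.float64(-0.059), np.float64(0.0155), np.float64(390.0)), (np.float64(5.0833), np.float64(-0.0593), np.float64(0.015), np.float64(387.0)), (np.float64(5.1333), np.float64(-0.0599), np.float64(0.0141), np.float64(392.0))]
lens-fly vise xyz -0.023 -0.2372 0.0003 yaw 0.0468 tcp [ 0.5133 -0.1432  0.1283] F [ 0.5 -0.  -8.4]
(-0.05988717700047698, -0.009362162665580917)
[[ 0.22   0.     0.   ]
 [ 0.155 -0.962 -0.065]
 [ 0.09  -0.69  -0.071]
 [ 0.044 -0.441 -0.042]
 [ 0.016 -0.244 -0.013]
 [ 0.001 -0.106  0.005]
 [-0.004 -0.024  0.013]
 [-0.004  0.021  0.014]] [-0.00396767  0.02896115  0.01359602]
[ 0.81 -0.54 -0.36 -0.13 -0.02  0.02  0.02  0.02  0.01  0.    0.    0.
 -0.    0.  ] [-0.06  -0.02  -0.002  0.001  0.     0.     0.    -0.   ]
```

Request:
step_arm(
  steps=[
    {"xyz": [0,0,0],"turn": [0,0.81,0],"gripper": -1},
    {"xyz": [0,0,0],"turn": [0,-0.54,0],"gripper": -1},
    {"xyz": [0,0,0],"turn": [0,-0.36,0],"gripper": -1},
    {"xyz": [0,0,0],"turn": [0,-0.11,0],"gripper": -1},
    {"xyz": [0,0,0],"turn": [0,0,0],"gripper": -1},
    {"xyz": [0,0,0],"turn": [0,0,0],"gripper": -1},
  ],
)

```text
time_s: 5.68
position: [0.5133, -0.1427, 0.1283]
tool_rot: [[-0.048, 0.999, 0.0], [0.999, 0.048, -0.002], [-0.002, -0.0, -1.0]]
ft_force: [-0.2, -0.0, -8.3]
grip_width: 0.0291
```

```bash
cat >> ctl.py <<'E'
def fit(ev,x0=None):
    """ev: list of ('m',phi,beta) measurements each followed by .05 s hold, or ('r',ty,xs,tz) rows. Fits start state, gravity and spring terms, roll and vision bias, with priors."""
    b0=ev[0][2]; segs=[];mi=[];mv=[];n=0
    for e in ev:
        if e[0]=='m': mi.append(n);mv.append(e[1]);segs.append((.05,0,0));n+=12
        else: segs.append(seg(*e[1:]));n+=20
    def f(p):
        r=sim([p[2],p[3],p[4]],segs,(p[0],p[1]),b0)
        return np.r_[(r[mi,0]+p[5]-mv)/.0015,(p[1])/.3,(p[2]-.279)/.008,(p[3]-.235)/.008,p[4]/.006,p[5]/.004]
    s=least_squares(f,[mv[0],0,.279,.235,0,0]); p=s.x
    r=sim(p[2:5],segs,p[:2],b0); print('fit',p.round(4),'res',(r[mi,0]+p[5]-mv).round(4)); print('state',r[-1].round(4))
    return list(p[2:5]),tuple(r[-1,:2])
E
cat > log.py <<'E'
ev=[('m',-.059,.0155),('m',-.0593,.015),('m',-.0599,.0141)]+[('r',a,0,0) for a in(.81,-.54,-.36,-.11,0,0)]
E
cat > go.py <<'E'
from look import *; from ctl import *
def add(items):
    with open('log.py','a') as f: f.write('ev+=%r\n'%(items,))
def cycle(N=6,M=8,rows=None,k=2,last=None,xs=None,tz=None):
    """log the rows just made, look, refit on recent events, plan the next rows"""
    if rows: add([('r',)+tuple(r) for r in rows])
    o=look(k); add([('m',round(a[1],4),round(a[2],4)) for a in o])
    ns={};exec(open('log.py').read(),ns);ev=ns['ev']
    if last:
        i=len(ev)-last
        while i>0 and not(ev[i][0]=='m' and ev[i-1][0]!='m'): i-=1
        ev=ev[max(i,0):]
    th,x=fit(ev); u,r=plan(th,x,o[-1][2],N,M,xs,tz); print('plan',u.round(2)[:N],'phi',r[::40,0].round(3),'sumN*.08',round(u[:N].sum()*.08,4))
E
python3 -c "
from go import *; cycle()"
```

```text
t,phi,beta,n [(np.float64(5.6833), np.float64(0.0), np.float64(-0.0017), np.float64(387.0)), (np.float64(5.7333), np.float64(0.0009), np.float64(-0.0018), np.float64(388.0))]
lens-fly vise xyz -0.0214 -0.2475 0.0004 yaw 0.0474 tcp [ 0.5134 -0.1429  0.1284] F [-0.3  0.4 -8.9]
fit [-5.900e-02 -1.900e-02  2.801e-01  2.332e-01 -2.100e-03  2.000e-04] res [ 0.0002 -0.0002 -0.0001  0.0004 -0.0004]
state [ 0.0002 -0.0057 -0.0005]
plan [ 0.04  0.01  0.    0.   -0.   -0.  ] phi [ 0.     0.     0.     0.    -0.    -0.     0.002  0.   ] sumN*.08 0.0038
```

Balanced. Next is the carry, in five short segments, each planned with its own lateral motion.

```bash
sed -i "s/b0=ev\[0\]\[2\]/b0=next(a[2] for a,c in zip(ev,ev[1:]+[('r',)]) if c[0]=='r')/" ctl.py
python3 - <<'E'
from ctl import *
w=np.array([.3,.7,1,1,1,1,1,1,.7,.3])
xs=(w*.17).round(3);tz=(w*.053).round(3);print(xs,tz,xs.sum()*.04*5)
exec(open('log.py').read()); th,x=fit(ev)
u,r=plan(th,x,-.0018,10,6,xs,tz,smooth=1.);print(u.round(2)[:10],r[::20,0].round(3),r[::20,2].round(3))
E
```

```text
[0.051 0.119 0.17  0.17  0.17  0.17  0.17  0.17  0.119 0.051] [0.016 0.037 0.053 0.053 0.053 0.053 0.053 0.053 0.037 0.016] 0.27199999999999996
fit [-5.890e-02 -1.800e-02  2.798e-01  2.337e-01 -9.000e-04  1.000e-04] res [ 0.0002 -0.0002 -0.      0.0005 -0.0004]
state [ 0.0002 -0.0072 -0.0019]
[-0.26 -0.08  0.03  0.09  0.11  0.1   0.1   0.09  0.07  0.04] [ 0.     0.001  0.003  0.008  0.007  0.004  0.003  0.003  0.007  0.008
  0.004 -0.003 -0.005 -0.004 -0.001 -0.     0.   ] [-0.002 -0.019 -0.028 -0.027 -0.02  -0.012 -0.003  0.004  0.011  0.017
  0.021  0.021  0.018  0.014  0.008  0.002  0.   ]
```

Request:
step_arm(
  steps=[
    {"xyz": [0.051,-0.007,0],"turn": [0,-0.26,0.016],"gripper": -1},
    {"xyz": [0.119,-0.017,0],"turn": [0,-0.08,0.037],"gripper": -1},
    {"xyz": [0.17,-0.0245,0],"turn": [0,0.03,0.053],"gripper": -1},
    {"xyz": [0.17,-0.0245,0],"turn": [0,0.09,0.053],"gripper": -1},
    {"xyz": [0.17,-0.0245,0],"turn": [0,0.11,0.053],"gripper": -1},
    {"xyz": [0.17,-0.0245,0],"turn": [0,0.1,0.053],"gripper": -1},
    {"xyz": [0.17,-0.0245,0],"turn": [0,0.1,0.053],"gripper": -1},
    {"xyz": [0.17,-0.0245,0],"turn": [0,0.09,0.053],"gripper": -1},
    {"xyz": [0.119,-0.017,0],"turn": [0,0.07,0.037],"gripper": -1},
    {"xyz": [0.051,-0.007,0],"turn": [0,0.04,0.016],"gripper": -1},
  ],
)

```text
time_s: 6.62
position: [0.5036, -0.0881, 0.1278]
tool_rot: [[-0.014, 1.0, -0.0], [1.0, 0.014, 0.021], [0.021, 0.0, -1.0]]
ft_force: [0.0, -0.4, -7.4]
grip_width: 0.029
```

```bash
cat >> go.py <<'E'
w=np.array([.3,.7,1,1,1,1,1,1,.7,.3]);XS=(w*.17).round(3);TZ=(w*.053).round(3)
E
sed -i 's/N,M,xs,tz)/N,M,xs,tz,1. if xs is not None else .3)/' go.py
python3 -c "
from go import *; cycle(10,6,list(zip([-.26,-.08,.03,.09,.11,.1,.1,.09,.07,.04],XS.tolist(),TZ.tolist())),xs=XS,tz=TZ)"
```

```text
t,phi,beta,n [(np.float64(6.6167), np.float64(0.0991), np.float64(0.0215), np.float64(384.0)), (np.float64(6.6667), np.float64(0.1019), np.float64(0.0215), np.float64(387.0))]
lens-fly vise xyz -0.0348 -0.2149 -0.0002 yaw 0.0135 tcp [ 0.5036 -0.0882  0.1277] F [ 0.2  0.1 -8.1]
fit [-0.0576 -0.0403  0.285   0.221   0.0045 -0.0006] res [ 0.0009 -0.0005 -0.0011  0.0001  0.0009 -0.002   0.0017]
state [0.1131 0.2146 0.0213]
plan [-0.21 -0.19 -0.18 -0.15 -0.12 -0.09 -0.06 -0.19  0.08  0.1 ] phi [ 0.113  0.174  0.189  0.172  0.153  0.102  0.045  0.012 -0.   ] sumN*.08 -0.0805
```

```bash
python3 -c "
from ctl import *
for w in(.08,.2):
  u,r=plan([.279,.235,0],(.106,w),.0215,6,8);print(u.round(2),r[::20,0].round(3))
u=[-1,-.3,.2,.3,.25,.15]
for w in(.08,.2):
  r=sim([.279,.235,0],[seg(a) for a in u],(.106,w),.0215);print(r[::20].round(3))
"
```

```text
[-1.   -0.62  0.82  0.47  0.16  0.01 -0.03 -0.03 -0.02 -0.01 -0.01 -0.
  0.   -0.  ] [ 0.106  0.095  0.059  0.026  0.009  0.002 -0.001 -0.001 -0.001 -0.001
 -0.    -0.    -0.    -0.     0.   ]
[-1.   -0.87  0.93  0.56  0.2   0.03 -0.03 -0.04 -0.03 -0.01 -0.01 -0.
  0.   -0.  ] [ 0.106  0.103  0.067  0.031  0.011  0.002 -0.001 -0.001 -0.001 -0.001
 -0.    -0.    -0.    -0.     0.   ]
[[ 0.106  0.08   0.022]
 [ 0.095 -0.305 -0.043]
 [ 0.066 -0.424 -0.078]
 [ 0.033 -0.398 -0.069]
 [ 0.003 -0.331 -0.047]
 [-0.022 -0.258 -0.026]
 [-0.042 -0.204 -0.013]]
[[ 0.106  0.2    0.022]
 [ 0.103 -0.223 -0.043]
 [ 0.08  -0.363 -0.078]
 [ 0.051 -0.348 -0.069]
 [ 0.025 -0.287 -0.047]
 [ 0.004 -0.214 -0.026]
 [-0.012 -0.158 -0.013]]
```

Returning the stem to upright first, with no translation.

Request:
step_arm(
  steps=[
    {"xyz": [0,0,0],"turn": [0,-1,0],"gripper": -1},
    {"xyz": [0,0,0],"turn": [0,-0.72,0],"gripper": -1},
    {"xyz": [0,0,0],"turn": [0,0.86,0],"gripper": -1},
    {"xyz": [0,0,0],"turn": [0,0.5,0],"gripper": -1},
    {"xyz": [0,0,0],"turn": [0,0.17,0],"gripper": -1},
  ],
)

```text
time_s: 7.13
position: [0.5041, -0.0895, 0.1278]
tool_rot: [[-0.013, 1.0, 0.001], [1.0, 0.013, 0.007], [0.007, 0.001, -1.0]]
ft_force: [0.8, -0.2, -8.1]
grip_width: 0.029
```

Run:
```python
from go import *
add([('r',a,0,0) for a in(-1,-.72,.86,.5,.17)])
o=look(3);add([('m',round(a[1],4),round(a[2],4)) for a in o])
x=(o[-1][1],(o[-1][1]-o[0][1])/.1);print(x)
u,r=plan([.279,.235,0],x,o[-1][2],6,8);print(u.round(2),r[::20,0].round(3))
# which model fits? vary ML, tau
import ctl
exec(open('log.py').read())
for ML in(.0284,.02,.01,0,-.0284,.04,.06):
    ctl.ML=ML; print(ML,end=' ');
    try: ctl.fit(ev)
    except Exception as e: print(e)
```

```text
t,phi,beta,n [(np.float64(7.1333), np.float64(0.0367), np.float64(0.0069), np.float64(388.0)), (np.float64(7.1833), np.float64(0.0419), np.float64(0.0063), np.float64(381.0)), (np.float64(7.2333), np.float64(0.046), np.float64(0.0048), np.float64(384.0))]
lens-fly vise xyz -0.0357 -0.2076 -0.0003 yaw 0.0121 tcp [ 0.5038 -0.0896  0.1277] F [-0.5 -0.1 -7.6]
(0.046043471353438864, 0.09300406712987853)
[-0.89  0.42  0.3   0.12  0.03 -0.01 -0.02 -0.01 -0.01 -0.   -0.   -0.
  0.   -0.  ] [ 0.046  0.034  0.017  0.007  0.002 -0.    -0.001 -0.001 -0.    -0.
 -0.    -0.    -0.    -0.     0.   ]
0.0284 fit [-0.0558 -0.1073  0.2731  0.2235  0.0052 -0.0005] res [ 0.0027 -0.0013 -0.0035  0.0014  0.0027 -0.0026 -0.0005  0.0021 -0.0004
 -0.0005]
state [0.0513 0.1156 0.0061]
0.02 fit [-0.052  -0.2363  0.2556  0.2223  0.0087 -0.0006] res [ 0.0064 -0.0028 -0.0083  0.0037  0.0064 -0.0065 -0.002   0.0023  0.0003
  0.0006]
state [0.0528 0.1223 0.0061]
0.01 fit [-0.0474 -0.3991  0.2362  0.2209  0.0126 -0.0004] res [ 0.0113 -0.0046 -0.0144  0.0063  0.0106 -0.0119 -0.0043  0.0032  0.0015
  0.0024]
state [0.0548 0.1292 0.0061]
0 fit [-0.0425 -0.5663  0.2174  0.2187  0.0161  0.    ] res [ 0.0165 -0.0062 -0.0206  0.0085  0.0142 -0.0179 -0.0066  0.0045  0.0032
  0.0044]
state [0.0566 0.1324 0.0061]
-0.0284 fit [-0.0321 -0.9227  0.1418  0.186   0.0233  0.0025] res [ 0.0294 -0.0084 -0.0329  0.0124  0.0201 -0.0321 -0.0094  0.008   0.0061
  0.0066]
state [0.0552 0.103  0.0061]
0.04 fit [-6.070e-02  5.660e-02  2.980e-01  2.245e-01  4.000e-04 -1.000e-04] res [-0.0017  0.0007  0.0026 -0.0015 -0.0022  0.0015  0.0009  0.0021 -0.0008
 -0.0015]
state [0.0493 0.1071 0.0061]
0.06 fit [-0.0684  0.2994  0.3384  0.2216 -0.0068  0.0016] res [-0.0078  0.0041  0.0115 -0.0057 -0.0094  0.0062  0.0015  0.0027 -0.0009
 -0.0023]
state [0.0463 0.0977 0.0061]
```

Request:
step_arm(
  steps=[
    {"xyz": [0,0,0],"turn": [0,-1,0],"gripper": -1},
    {"xyz": [0,0,0],"turn": [0,0.3,0],"gripper": -1},
    {"xyz": [0,0,0],"turn": [0,0.3,0],"gripper": -1},
    {"xyz": [0,0,0],"turn": [0,0.15,0],"gripper": -1},
    {"xyz": [0,0,0],"turn": [0,0.05,0],"gripper": -1},
  ],
)

```text
time_s: 7.7
position: [0.5038, -0.089, 0.1277]
tool_rot: [[-0.013, 1.0, 0.0], [1.0, 0.013, -0.011], [-0.011, 0.0, -1.0]]
ft_force: [-0.4, -0.6, -7.9]
grip_width: 0.0289
```

Run:
```python
from go import *
add([('r',a,0,0) for a in(-1,.3,.3,.15,.05)])
o=look(2);add([('m',round(a[1],4),round(a[2],4)) for a in o])
import ctl
exec(open('log.py').read())
for ML,C in((.0284,.025),(.035,.025),(.035,.02),(.035,.03),(.0284,.02),(.0284,.03)):
    ctl.ML=ML;ctl.C=C; print(ML,C,end=' '); th,x=ctl.fit(ev)
    u,r=plan(th,x,o[-1][2],6,8);print(u.round(2)[:8],r[::40,0].round(3))
```

```text
t,phi,beta,n [(np.float64(7.7), np.float64(-0.0105), np.float64(-0.0107), np.float64(376.0)), (np.float64(7.75), np.float64(-0.0218), np.float64(-0.0108), np.float64(376.0))]
lens-fly vise xyz -0.0374 -0.196 -0.0003 yaw 0.0129 tcp [ 0.5038 -0.0891  0.1277] F [ 0.2  0.3 -7.8]
0.0284 0.025 fit [-0.0558 -0.1058  0.2745  0.2244  0.0051 -0.0005] res [ 0.0027 -0.0013 -0.0034  0.0016  0.0029 -0.0027 -0.0005  0.0021 -0.0004
 -0.0005 -0.0036  0.0033]
state [-0.0223 -0.0868 -0.0099]
[ 0.53 -0.21 -0.17 -0.07 -0.02  0.    0.01  0.01] [-0.022 -0.009 -0.002  0.     0.001  0.    -0.005 -0.   ]
0.035 0.025 fit [-0.0587 -0.0068  0.2838  0.2205  0.0025 -0.0003] res [-0.0001 -0.0001  0.0003 -0.001  -0.0008 -0.0005 -0.0001  0.003   0.0005
  0.0003 -0.0037  0.0023]
state [-0.0247 -0.1106 -0.0099]
[ 0.63 -0.23 -0.19 -0.09 -0.03 -0.    0.01  0.01] [-0.025 -0.01  -0.002  0.     0.    -0.    -0.002  0.   ]
0.035 0.02 fit [-6.01e-02  3.42e-02  2.73e-01  2.06e-01  4.00e-04 -1.00e-04] res [-0.0011  0.0005  0.0017 -0.0033 -0.0036 -0.0023 -0.0022  0.0079  0.0039
  0.0025 -0.004   0.    ]
state [-0.0293 -0.1551 -0
[... 340 characters left out ...]
-0.02 -0.    0.    0.  ] [-0.02  -0.007 -0.001 -0.    -0.    -0.001 -0.005  0.   ]
0.0284 0.02 fit [-0.057  -0.0604  0.2583  0.2063  0.0032 -0.0004] res [ 0.0016 -0.0007 -0.0019 -0.0015 -0.0004 -0.0038 -0.002   0.0075  0.0033
  0.0018 -0.0045  0.0005]
state [-0.0273 -0.1279 -0.0099]
[ 0.73 -0.28 -0.24 -0.12 -0.04  0.    0.01  0.01] [-0.027 -0.014 -0.003  0.     0.001  0.001 -0.002 -0.   ]
0.0284 0.03 fit [-0.0556 -0.1252  0.2893  0.2397  0.0064 -0.0006] res [ 0.0029 -0.0017 -0.0038  0.0046  0.006  -0.0031 -0.0006 -0.0025 -0.0033
 -0.0022 -0.0023  0.0061]
state [-0.0179 -0.0566 -0.0099]
[ 0.38 -0.16 -0.11 -0.05 -0.01 -0.    0.    0.  ] [-0.018 -0.006 -0.001 -0.     0.    -0.001 -0.008  0.   ]
```

```bash
python3 - <<'E'
s=open('ctl.py').read()
s=s.replace("G,K,bias=th;","G,K,bias,ML=th;").replace("sim([p[2],p[3],p[4]],","sim([p[2],p[3],p[4],p[6]],").replace("(p[2]-.279)/.008,(p[3]-.235)/.008,p[4]/.006,p[5]/.004]","(p[2]-.281)/.008,(p[3]-.225)/.008,p[4]/.004,p[5]/.004,(p[6]-.033)/.006]").replace("0,.279,.235,0,0])","0,.281,.225,0,0,.033])").replace("sim(p[2:5],segs","sim(p[[2,3,4,6]],segs").replace("list(p[2:5])","list(p[[2,3,4,6]])")
open('ctl.py','w').write(s)
g=open('go.py').read().replace("XS=(w*.17).round(3);TZ=(w*.053).round(3)","XS=(w*.11).round(3);TZ=(w*.034).round(3)").replace("1. if xs is not None else .3","1. if xs is not None else .4")
open('go.py','w').write(g)
E
python3 - <<'E'
from go import *
exec(open('log.py').read());th,x=fit(ev)
for sm in(.4,1.):
    u,r=plan(th,x,-.0108,10,6,XS,TZ,sm);print(XS,TZ,u.round(2)[:10],r[::20,0].round(3),r[::20,2].round(3))
E
```

```text
fit [-0.0581 -0.0143  0.2798  0.2187  0.0027 -0.0008  0.034 ] res [ 0.0001 -0.0002  0.     -0.0005 -0.0002 -0.0008 -0.0002  0.0027  0.0002
  0.     -0.0037  0.0025]
state [-0.0238 -0.1063 -0.0099]
[0.033 0.077 0.11  0.11  0.11  0.11  0.11  0.11  0.077 0.033] [0.01  0.024 0.034 0.034 0.034 0.034 0.034 0.034 0.024 0.01 ] [ 0.27 -0.17 -0.12 -0.02  0.04  0.06  0.06  0.08  0.08  0.05] [-0.024 -0.021 -0.012 -0.003  0.001  0.001  0.001  0.002  0.005  0.006
  0.003 -0.001 -0.003 -0.003 -0.004 -0.002 -0.   ] [-0.011  0.007 -0.    -0.011 -0.014 -0.011 -0.007 -0.002  0.004  0.01
  0.015  0.015  0.01   0.004 -0.     0.005 -0.   ]
[0.033 0.077 0.11  0.11  0.11  0.11  0.11  0.11  0.077 0.033] [0.01  0.024 0.034 0.034 0.034 0.034 0.034 0.034 0.024 0.01 ] [ 0.14 -0.02 -0.05 -0.03  0.01  0.04  0.05  0.06  0.06  0.03] [-0.024 -0.024 -0.017 -0.007 -0.002  0.001  0.002  0.004  0.008  0.008
  0.005 -0.001 -0.004 -0.005 -0.004 -0.002 -0.   ] [-0.011 -0.002 -0.001 -0.005 -0.008 -0.008 -0.005 -0.001  0.004  0.009
  0.011  0.011  0.009  0.005  0.003  0.007 -0.   ]
```

Request:
step_arm(
  steps=[
    {"xyz": [0.033,-0.005,0],"turn": [0,0.27,0.01],"gripper": -1},
    {"xyz": [0.077,-0.011,0],"turn": [0,-0.17,0.024],"gripper": -1},
    {"xyz": [0.11,-0.016,0],"turn": [0,-0.12,0.034],"gripper": -1},
    {"xyz": [0.11,-0.016,0],"turn": [0,-0.02,0.034],"gripper": -1},
    {"xyz": [0.11,-0.016,0],"turn": [0,0.04,0.034],"gripper": -1},
    {"xyz": [0.11,-0.016,0],"turn": [0,0.06,0.034],"gripper": -1},
    {"xyz": [0.11,-0.016,0],"turn": [0,0.06,0.034],"gripper": -1},
    {"xyz": [0.11,-0.016,0],"turn": [0,0.08,0.034],"gripper": -1},
    {"xyz": [0.077,-0.011,0],"turn": [0,0.08,0.024],"gripper": -1},
    {"xyz": [0.033,-0.005,0],"turn": [0,0.05,0.01],"gripper": -1},
  ],
)

```text
time_s: 8.63
position: [0.4985, -0.0532, 0.1276]
tool_rot: [[0.008, 1.0, 0.0], [1.0, -0.008, 0.017], [0.017, 0.0, -1.0]]
ft_force: [-0.7, -0.4, -7.5]
grip_width: 0.0286
```

```bash
python3 -c "
from go import *; cycle(10,6,list(zip([.27,-.17,-.12,-.02,.04,.06,.06,.08,.08,.05],XS.tolist(),TZ.tolist())),xs=XS,tz=TZ,k=3)"
```

```text
t,phi,beta,n [(np.float64(8.6333), np.float64(0.0249), np.float64(0.0167), np.float64(373.0)), (np.float64(8.6833), np.float64(0.0262), np.float64(0.0167), np.float64(369.0)), (np.float64(8.7333), np.float64(0.0313), np.float64(0.0161), np.float64(372.0))]
lens-fly vise xyz -0.0456 -0.1724 -0.0003 yaw -0.0084 tcp [ 0.4986 -0.0536  0.1276] F [-0.1  0.2 -7.9]
fit [-0.1218 -0.0069  0.296   0.1975  0.0422  0.1051  0.0209] res [ 0.0423  0.042   0.0418  0.0278  0.0277 -0.0184 -0.0149  0.0066  0.0048
  0.005  -0.0029  0.0005 -0.0819 -0.0824 -0.0875]
state [-0.1613  0.      0.0165]
plan [ 0.76 -0.57 -0.48 -0.29 -0.12 -0.    0.05  0.05 -0.01 -0.12] phi [-0.161 -0.062 -0.01   0.006  0.021  0.028  0.005 -0.036 -0.007] sumN*.08 -0.0597
```

```bash
cat >> go.py <<'E'
def replan(last,N=10,M=6,sm=.4,xs=None,tz=None):
    ns={};exec(open('log.py').read(),ns);ev=ns['ev'];i=len(ev)-last
    while i>0 and not(ev[i][0]=='m' and ev[i-1][0]!='m'): i-=1
    ev=ev[max(i,0):];th,x=fit(ev);u,r=plan(th,x,ev[-1][2],N,M,xs,tz,sm)
    print(len(ev),'plan',u.round(2)[:N],'phi',r[::40,0].round(3),'beta',r[::40,2].round(3))
E
python3 - <<'E'
from go import *
for l in(14,22):
    replan(l); replan(l,xs=XS,tz=TZ)
E
```

```text
fit [-0.0091 -0.2089  0.2812  0.2262  0.0089 -0.0022  0.0326] res [-0.0008  0.0011  0.0002  0.0007 -0.001 ]
state [0.0383 0.1373 0.0156]
15 plan [-0.93  0.19  0.26  0.15  0.05  0.01 -0.01 -0.01 -0.01 -0.01] phi [ 0.038  0.016  0.002 -0.001 -0.     0.001 -0.    -0.009 -0.   ] beta [ 0.016 -0.046 -0.013 -0.006 -0.007 -0.008 -0.013 -0.019 -0.   ]
fit [-0.0091 -0.2089  0.2812  0.2262  0.0089 -0.0022  0.0326] res [-0.0008  0.0011  0.0002  0.0007 -0.001 ]
state [0.0383 0.1373 0.0156]
15 plan [-0.12 -0.11 -0.11 -0.1  -0.1  -0.1  -0.1  -0.25 -0.03  0.02] phi [0.038 0.079 0.128 0.159 0.17  0.119 0.063 0.026 0.009] beta [ 0.016 -0.001 -0.018 -0.034 -0.059 -0.064 -0.052 -0.033 -0.009]
fit [ 0.0387  0.0571  0.2803  0.2304  0.0057 -0.0012  0.0297] res [ 0.0007 -0.0009 -0.0001 -0.0031  0.0035  0.0009  0.0008 -0.0017]
state [0.0357 0.1146 0.0152]
23 plan [-0.83  0.18  0.23  0.13  0.04  0.   -0.01 -0.01 -0.   -0.  ] phi [ 0.036  0.016  0.002 -0.001 -0.     0.001  0.    -0.006 -0.   ] beta [ 0.016 -0.038 -0.009 -0.003 -0.004 -0.005 -0.008 -0.014 -0.   ]
fit [ 0.0387  0.0571  0.2803  0.2304  0.0057 -0.0012  0.0297] res [ 0.0007 -0.0009 -0.0001 -0.0031  0.0035  0.0009  0.0008 -0.0017]
state [0.0357 0.1146 0.0152]
23 plan [-1.    0.05  0.29  0.22  0.13  0.06  0.04  0.05  0.06  0.03] phi [ 0.036  0.018  0.005  0.     0.004  0.003 -0.002 -0.007 -0.   ] beta [ 0.016 -0.06  -0.023 -0.005  0.003  0.01   0.003 -0.01  -0.   ]
```

Request:
step_arm(
  steps=[
    {"xyz": [0.033,-0.005,0],"turn": [0,-1,0.01],"gripper": -1},
    {"xyz": [0.077,-0.011,0],"turn": [0,0.05,0.024],"gripper": -1},
    {"xyz": [0.11,-0.016,0],"turn": [0,0.29,0.034],"gripper": -1},
    {"xyz": [0.11,-0.016,0],"turn": [0,0.22,0.034],"gripper": -1},
    {"xyz": [0.11,-0.016,0],"turn": [0,0.13,0.034],"gripper": -1},
    {"xyz": [0.11,-0.016,0],"turn": [0,0.06,0.034],"gripper": -1},
    {"xyz": [0.11,-0.016,0],"turn": [0,0.04,0.034],"gripper": -1},
    {"xyz": [0.11,-0.016,0],"turn": [0,0.03,0.034],"gripper": -1},
    {"xyz": [0.077,-0.011,0],"turn": [0,0.03,0.024],"gripper": -1},
    {"xyz": [0.033,-0.005,0],"turn": [0,0,0.01],"gripper": -1},
  ],
)

```text
time_s: 9.62
position: [0.494, -0.0179, 0.1269]
tool_rot: [[0.03, 1.0, 0.001], [1.0, -0.03, 0.004], [0.004, 0.001, -1.0]]
ft_force: [-0.2, 0.2, -7.3]
grip_width: 0.0289
```

```bash
python3 - <<'E'
s=open('ctl.py').read()
s=s.replace("q[:,2]*.5","(q[:,2]+th[2])*.5").replace("r[-1,2]*20]","(r[-1,2]+th[2])*20]")
s=s.replace("s=least_squares(f,np.zeros(L),bounds=(-1,1)); u=s.x","""g=-np.sign(x0[0]+.7*x0[1]); s=min((least_squares(f,np.r_[k*g,-.4*k*g,-.4*k*g,np.zeros(L-3)],bounds=(-1,1)) for k in(0,.5,.9)),key=lambda s:s.cost); u=s.x""")
open('ctl.py','w').write(s)
g=open('go.py').read()
g+='''
def step(rows,k=3,last=(14,24),N=10,M=8,xs=XS,tz=TZ):
    add([('r',)+tuple(r) for r in rows]); add([('m',round(a[1],4),round(a[2],4)) for a in look(k)])
    for l in last: replan(l,N,M,.4,xs,tz)
'''
open('go.py','w').write(g)
E
python3 -c "
from go import *; step(list(zip([-1,.05,.29,.22,.13,.06,.04,.03,.03,0],XS.tolist(),TZ.tolist())))"
```

```text
t,phi,beta,n [(np.float64(9.6167), np.float64(-0.0034), np.float64(0.0042), np.float64(370.0)), (np.float64(9.6667), np.float64(-0.0103), np.float64(0.0042), np.float64(367.0)), (np.float64(9.7167), np.float64(-0.011), np.float64(0.004), np.float64(367.0))]
lens-fly vise xyz -0.0548 -0.1337 -0.001 yaw -0.0298 tcp [ 0.494  -0.0181  0.1269] F [-0.2 -0.2 -8.6]
fit [ 0.0256  0.0127  0.2809  0.2256  0.0036 -0.0009  0.0277] res [-0.0002  0.0005 -0.0003 -0.0001  0.0019 -0.0016]
state [-0.0145 -0.0458  0.0041]
16 plan [-0.02 -0.14 -0.07  0.01  0.04  0.05  0.05  0.06  0.06  0.04] phi [-0.015 -0.007  0.001  0.001  0.004  0.002 -0.002 -0.001 -0.    -0.   ] beta [ 0.004 -0.006 -0.013 -0.007  0.002  0.011  0.007 -0.    -0.003 -0.004]
fit [-0.0113 -0.1453  0.2759  0.2345  0.0066 -0.0012  0.0307] res [-0.0019  0.0026  0.0006  0.0005 -0.0019 -0.0004  0.0019 -0.0012]
state [-0.0132 -0.0295  0.0036]
28 plan [-0.11 -0.14 -0.05  0.03  0.06  0.06  0.06  0.07  0.07  0.04] phi [-0.013 -0.006  0.002  0.001  0.004  0.002 -0.003 -0.001 -0.     0.   ] beta [ 0.004 -0.014 -0.018 -0.01  -0.     0.009  0.005 -0.003 -0.007 -0.007]
```

Request:
step_arm(
  steps=[
    {"xyz": [0.033,-0.005,0],"turn": [0,-0.06,0.01],"gripper": -1},
    {"xyz": [0.077,-0.011,0],"turn": [0,-0.14,0.024],"gripper": -1},
    {"xyz": [0.11,-0.016,0],"turn": [0,-0.06,0.034],"gripper": -1},
    {"xyz": [0.11,-0.016,0],"turn": [0,0.02,0.034],"gripper": -1},
    {"xyz": [0.11,-0.016,0],"turn": [0,0.05,0.034],"gripper": -1},
    {"xyz": [0.11,-0.016,0],"turn": [0,0.05,0.034],"gripper": -1},
    {"xyz": [0.11,-0.016,0],"turn": [0,0.05,0.034],"gripper": -1},
    {"xyz": [0.11,-0.016,0],"turn": [0,0.06,0.034],"gripper": -1},
    {"xyz": [0.077,-0.011,0],"turn": [0,0.06,0.024],"gripper": -1},
    {"xyz": [0.033,-0.005,0],"turn": [0,0.04,0.01],"gripper": -1},
  ],
)

```text
time_s: 10.6
position: [0.4903, 0.0175, 0.1266]
tool_rot: [[0.052, 0.999, 0.001], [0.999, -0.052, 0.01], [0.01, 0.001, -1.0]]
ft_force: [-0.9, -0.0, -7.8]
grip_width: 0.0291
```

```bash
python3 -c "
from go import *; step(list(zip([-.06,-.14,-.06,.02,.05,.05,.05,.06,.06,.04],XS.tolist(),TZ.tolist())))"
```

```text
t,phi,beta,n [(np.float64(10.6), np.float64(0.001), np.float64(0.0102), np.float64(380.0)), (np.float64(10.65), np.float64(-0.0037), np.float64(0.0102), np.float64(381.0)), (np.float64(10.7), np.float64(-0.0096), np.float64(0.0097), np.float64(381.0))]
lens-fly vise xyz -0.0621 -0.102 -0.0013 yaw -0.0518 tcp [0.4903 0.0171 0.1266] F [-0.6 -0.3 -8.6]
fit [-0.0038 -0.1064  0.2808  0.225   0.0019 -0.0005  0.0358] res [-0.0009  0.0017 -0.0007  0.0001 -0.0008  0.0005]
state [-0.0113 -0.0392  0.0096]
16 plan [-0.16 -0.14 -0.05  0.04  0.07  0.07  0.07  0.07  0.08  0.05] phi [-0.011 -0.006  0.002  0.001  0.006  0.003 -0.003 -0.001 -0.001  0.   ] beta [ 0.01  -0.012 -0.016 -0.006  0.005  0.016  0.012  0.002 -0.002 -0.002]
fit [ 0.0261 -0.0056  0.2761  0.2322  0.0045 -0.0008  0.0323] res [ 0.0004  0.0003 -0.0011  0.0009  0.0021 -0.0019 -0.0018 -0.0009  0.0022]
state [-0.0074 -0.0025  0.0097]
29 plan [-0.26 -0.11 -0.01  0.05  0.07  0.06  0.06  0.07  0.07  0.04] phi [-0.007 -0.003  0.002  0.001  0.005  0.003 -0.003 -0.001 -0.     0.   ] beta [ 0.01  -0.018 -0.018 -0.007  0.003  0.012  0.008 -0.001 -0.005 -0.004]
```

Request:
step_arm(
  steps=[
    {"xyz": [0.033,-0.005,0],"turn": [0,-0.2,0.01],"gripper": -1},
    {"xyz": [0.077,-0.011,0],"turn": [0,-0.13,0.024],"gripper": -1},
    {"xyz": [0.11,-0.016,0],"turn": [0,-0.03,0.034],"gripper": -1},
    {"xyz": [0.11,-0.016,0],"turn": [0,0.05,0.034],"gripper": -1},
    {"xyz": [0.11,-0.016,0],"turn": [0,0.07,0.034],"gripper": -1},
    {"xyz": [0.11,-0.016,0],"turn": [0,0.06,0.034],"gripper": -1},
    {"xyz": [0.11,-0.016,0],"turn": [0,0.06,0.034],"gripper": -1},
    {"xyz": [0.11,-0.016,0],"turn": [0,0.07,0.034],"gripper": -1},
    {"xyz": [0.077,-0.011,0],"turn": [0,0.07,0.024],"gripper": -1},
    {"xyz": [0.033,-0.005,0],"turn": [0,0.04,0.01],"gripper": -1},
  ],
)

```text
time_s: 11.58
position: [0.4873, 0.0529, 0.1263]
tool_rot: [[0.073, 0.997, 0.002], [0.997, -0.074, 0.015], [0.015, 0.001, -1.0]]
ft_force: [1.0, 0.4, -8.3]
grip_width: 0.0291
```

```bash
python3 -c "
from go import *; step(list(zip([-.2,-.13,-.03,.05,.07,.06,.06,.07,.07,.04],XS.tolist(),TZ.tolist())))"
```

```text
t,phi,beta,n [(np.float64(11.5833), np.float64(-0.0105), np.float64(0.015), np.float64(361.0)), (np.float64(11.6333), np.float64(-0.0173), np.float64(0.015), np.float64(363.0)), (np.float64(11.6833), np.float64(-0.0198), np.float64(0.0146), np.float64(364.0))]
lens-fly vise xyz -0.0693 -0.0681 -0.0015 yaw -0.0736 tcp [0.4874 0.0525 0.1263] F [ 1.  -1.2 -8.1]
fit [ 0.0017 -0.1563  0.2808  0.225   0.0013 -0.0003  0.035 ] res [ 0.0004 -0.0012  0.0009 -0.0006  0.0011 -0.0005]
state [-0.0221 -0.0275  0.0145]
16 plan [-0.06 -0.21 -0.11  0.    0.06  0.07  0.07  0.08  0.08  0.05] phi [-0.022 -0.01   0.002  0.002  0.005  0.003 -0.003 -0.001 -0.001  0.   ] beta [ 0.015 -0.003 -0.014 -0.006  0.006  0.017  0.013  0.003 -0.001 -0.001]
fit [-0.0038 -0.107   0.2808  0.2251  0.0019 -0.0005  0.0359] res [-0.0008  0.0016 -0.0007  0.0002 -0.0007  0.0005 -0.0006  0.0011 -0.0005]
state [-0.0219 -0.0259  0.0144]
29 plan [-0.07 -0.21 -0.1   0.01  0.06  0.07  0.07  0.08  0.08  0.05] phi [-0.022 -0.009  0.002  0.002  0.006  0.003 -0.003 -0.001 -0.001  0.   ] beta [ 0.015 -0.005 -0.016 -0.006  0.005  0.016  0.013  0.002 -0.002 -0.002]
```

Request:
step_arm(
  steps=[
    {"xyz": [0.033,-0.003,0],"turn": [0,-0.07,0.01],"gripper": -1},
    {"xyz": [0.077,-0.008,0],"turn": [0,-0.21,0.024],"gripper": -1},
    {"xyz": [0.11,-0.012,0],"turn": [0,-0.1,0.034],"gripper": -1},
    {"xyz": [0.11,-0.012,0],"turn": [0,0.01,0.034],"gripper": -1},
    {"xyz": [0.11,-0.012,0],"turn": [0,0.06,0.034],"gripper": -1},
    {"xyz": [0.11,-0.012,0],"turn": [0,0.07,0.034],"gripper": -1},
    {"xyz": [0.11,-0.012,0],"turn": [0,0.07,0.034],"gripper": -1},
    {"xyz": [0.11,-0.012,0],"turn": [0,0.08,0.034],"gripper": -1},
    {"xyz": [0.077,-0.008,0],"turn": [0,0.08,0.024],"gripper": -1},
    {"xyz": [0.033,-0.003,0],"turn": [0,0.05,0.01],"gripper": -1},
  ],
)

```text
time_s: 12.57
position: [0.4865, 0.0882, 0.1261]
tool_rot: [[0.095, 0.995, 0.003], [0.995, -0.095, 0.018], [0.018, 0.001, -1.0]]
ft_force: [-0.1, 0.2, -9.0]
grip_width: 0.029
```

```bash
python3 -c "
from go import *; step(list(zip([-.07,-.21,-.1,.01,.06,.07,.07,.08,.08,.05],XS.tolist(),TZ.tolist())))"
```

```text
t,phi,beta,n [(np.float64(12.5667), np.float64(0.0116), np.float64(0.0184), np.float64(351.0)), (np.float64(12.6167), np.float64(0.0111), np.float64(0.0184), np.float64(353.0)), (np.float64(12.6667), np.float64(0.0099), np.float64(0.0179), np.float64(351.0))]
lens-fly vise xyz -0.0741 -0.0409 -0.0017 yaw -0.0954 tcp [0.4866 0.0879 0.1261] F [ 0.   0.9 -7.1]
fit [-0.0104 -0.15    0.2808  0.2254  0.002  -0.0005  0.034 ] res [-0.0004  0.0006 -0.0001  0.0003 -0.0007  0.0003]
state [0.0128 0.0592 0.0178]
16 plan [-0.69  0.    0.13  0.13  0.1   0.07  0.06  0.06  0.07  0.04] phi [ 0.013  0.005  0.004  0.001  0.005  0.003 -0.003 -0.001 -0.     0.   ] beta [ 0.018 -0.037 -0.018 -0.004  0.006  0.016  0.012  0.002 -0.002 -0.002]
fit [ 0.1582  0.0093  0.3197  0.1839 -0.0757 -0.1548  0.0552] res [ 0.0023  0.0029  0.0088  0.0031  0.007   0.009  -0.0055 -0.004  -0.0027]
state [0.162  0.     0.0177]
29 plan [-1.   -0.1   0.73  0.57  0.35  0.19  0.1   0.08  0.1   0.08] phi [ 0.162  0.045  0.014  0.005  0.011  0.008 -0.003 -0.002 -0.001 -0.   ] beta [ 0.018 -0.069  0.025  0.073  0.089  0.103  0.101  0.086  0.078  0.076]
```

```bash
python3 -c "
from go import *; replan(14,10,8,.4,(w*.125).round(3),TZ);print((w*.125).round(3))"
```

```text
fit [-0.0104 -0.15    0.2808  0.2254  0.002  -0.0005  0.034 ] res [-0.0004  0.0006 -0.0001  0.0003 -0.0007  0.0003]
state [0.0128 0.0592 0.0178]
16 plan [-0.73 -0.    0.14  0.14  0.11  0.08  0.07  0.07  0.08  0.05] phi [ 0.013  0.005  0.004  0.001  0.006  0.003 -0.003 -0.001 -0.001  0.   ] beta [ 0.018 -0.041 -0.02  -0.004  0.007  0.018  0.014  0.003 -0.002 -0.002]
[0.038 0.088 0.125 0.125 0.125 0.125 0.125 0.125 0.088 0.038]
```

Request:
step_arm(
  steps=[
    {"xyz": [0.038,-0.004,0],"turn": [0,-0.73,0.01],"gripper": -1},
    {"xyz": [0.088,-0.009,0],"turn": [0,0,0.024],"gripper": -1},
    {"xyz": [0.125,-0.013,0],"turn": [0,0.14,0.034],"gripper": -1},
    {"xyz": [0.125,-0.013,0],"turn": [0,0.14,0.034],"gripper": -1},
    {"xyz": [0.125,-0.013,0],"turn": [0,0.11,0.034],"gripper": -1},
    {"xyz": [0.125,-0.013,0],"turn": [0,0.08,0.034],"gripper": -1},
    {"xyz": [0.125,-0.013,0],"turn": [0,0.07,0.034],"gripper": -1},
    {"xyz": [0.125,-0.013,0],"turn": [0,0.07,0.034],"gripper": -1},
    {"xyz": [0.088,-0.009,0],"turn": [0,0.07,0.024],"gripper": -1},
    {"xyz": [0.038,-0.004,0],"turn": [0,0.04,0.01],"gripper": -1},
  ],
)

```text
time_s: 13.55
position: [0.4866, 0.1286, 0.1256]
tool_rot: [[0.117, 0.993, 0.003], [0.993, -0.117, 0.017], [0.018, 0.001, -1.0]]
ft_force: [-0.3, 0.1, -8.9]
grip_width: 0.0289
```

```bash
python3 -c "
from go import *; step(list(zip([-.73,0,.14,.14,.11,.08,.07,.07,.07,.04],(w*.125).round(3).tolist(),TZ.tolist())),xs=None,tz=None,N=8)
im,d=shot('top','f1.png')"
```

```text
t,phi,beta,n [(np.float64(13.55), np.float64(-0.0156), np.float64(0.0175), np.float64(350.0)), (np.float64(13.6), np.float64(-0.0194), np.float64(0.0176), np.float64(352.0)), (np.float64(13.65), np.float64(-0.0239), np.float64(0.0171), np.float64(351.0))]
lens-fly vise xyz -0.0789 0.0022 -0.0023 yaw -0.1169 tcp [0.4866 0.1283 0.1256] F [-0.2  0.5 -7.8]
fit [ 1.220e-02 -7.440e-02  2.807e-01  2.253e-01  7.000e-04 -2.000e-04
  3.090e-02] res [ 0.0004 -0.0011  0.0006  0.0006 -0.0006  0.0001]
state [-0.0255 -0.0215  0.0171]
16 plan [ 0.25 -0.2  -0.18 -0.09 -0.03 -0.    0.01  0.01] phi [-0.026 -0.011 -0.002  0.     0.     0.    -0.    -0.    -0.   ] beta [ 0.017  0.025  0.002 -0.002 -0.001 -0.001 -0.001 -0.001 -0.001]
fit [ 0.1052  0.044   0.3121  0.1873 -0.07   -0.1235  0.0756] res [-0.0078  0.0016  0.0075  0.0107  0.0027 -0.0023  0.011   0.0002 -0.0084]
state [ 0.0814 -0.1706  0.017 ]
29 plan [-0.75  0.51  0.47  0.29  0.15  0.05  0.01 -0.02] phi [ 0.081  0.022  0.007  0.001 -0.001 -0.    -0.    -0.     0.   ] beta [ 0.017 -0.01   0.055  0.074  0.075  0.072  0.07   0.07   0.07 ]
```

Request:
step_arm(
  steps=[
    {"xyz": [0,0,0],"turn": [0,0.28,0],"gripper": -1},
    {"xyz": [0,0,0],"turn": [0,-0.2,0],"gripper": -1},
    {"xyz": [0,0,0],"turn": [0,-0.19,0],"gripper": -1},
    {"xyz": [0,0,0],"turn": [0,-0.1,0],"gripper": -1},
    {"xyz": [0,0,0],"turn": [0,-0.03,0],"gripper": -1},
    {"xyz": [0,0,0],"turn": [0,0,0],"gripper": -1},
    {"xyz": [0,0,0],"turn": [0,0,0],"gripper": -1},
  ],
)

```text
time_s: 14.33
position: [0.4866, 0.1282, 0.1256]
tool_rot: [[0.117, 0.993, 0.001], [0.993, -0.117, -0.002], [-0.002, 0.001, -1.0]]
ft_force: [-0.2, -0.7, -7.6]
grip_width: 0.029
```

```bash
python3 -c "
from go import *; step([(a,0,0) for a in(.28,-.2,-.19,-.1,-.03,0,0)],xs=None,tz=None,N=10,last=(11,))"
```

```text
t,phi,beta,n [(np.float64(14.3333), np.float64(0.0283), np.float64(-0.0023), np.float64(346.0)), (np.float64(14.3833), np.float64(0.0288), np.float64(-0.0023), np.float64(346.0)), (np.float64(14.4333), np.float64(0.0316), np.float64(-0.0023), np.float64(350.0))]
lens-fly vise xyz -0.0787 -0.008 -0.0023 yaw -0.1172 tcp [0.4867 0.1281 0.1256] F [ 0.9  0.  -8.4]
fit [-0.0152 -0.1297  0.2792  0.2284  0.0017 -0.0004  0.0328] res [ 0.     -0.001   0.0013 -0.0013  0.0006  0.0004]
state [ 0.0351  0.0551 -0.0021]
13 plan [-0.56  0.21  0.22  0.12  0.04  0.   -0.01 -0.01 -0.01 -0.  ] phi [ 0.035  0.014  0.002 -0.001 -0.    -0.     0.     0.     0.     0.   ] beta [-0.002 -0.033 -0.004  0.001 -0.001 -0.002 -0.002 -0.002 -0.002 -0.002]
```

View pics/f1.png

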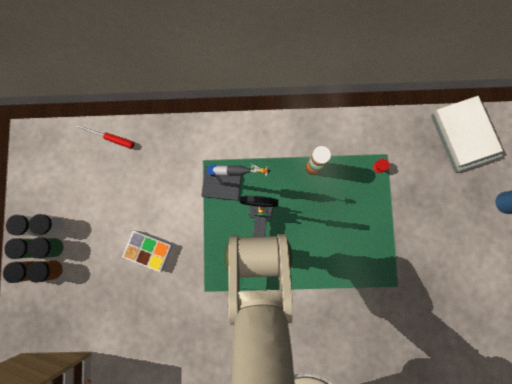

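The view shows the lens at about (259, 200), square below the fly at (264, 171), with the bystanders in place. Now I'll keep balancing in short cycles.

Request:
step_arm(
  steps=[
    {"xyz": [0,0,0],"turn": [0,-0.56,0],"gripper": -1},
    {"xyz": [0,0,0],"turn": [0,0.21,0],"gripper": -1},
    {"xyz": [0,0,0],"turn": [0,0.22,0],"gripper": -1},
    {"xyz": [0,0,0],"turn": [0,0.12,0],"gripper": -1},
    {"xyz": [0,0,0],"turn": [0,0.04,0],"gripper": -1},
    {"xyz": [0,0,0],"turn": [0,0,0],"gripper": -1},
    {"xyz": [0,0,0],"turn": [0,0,0],"gripper": -1},
    {"xyz": [0,0,0],"turn": [0,0,0],"gripper": -1},
  ],
)

```text
time_s: 15.15
position: [0.4867, 0.128, 0.1256]
tool_rot: [[0.117, 0.993, 0.001], [0.993, -0.117, 0.0], [0.0, 0.001, -1.0]]
ft_force: [0.6, -0.6, -8.2]
grip_width: 0.0288
```

```bash
python3 -c "
from go import *; step([(a,0,0) for a in(-.56,.21,.22,.12,.04,0,0,0)],xs=None,tz=None,N=10,last=(11,22))"
```

```text
t,phi,beta,n [(np.float64(15.15), np.float64(-0.0105), np.float64(0.0002), np.float64(355.0)), (np.float64(15.2), np.float64(-0.0113), np.float64(0.0002), np.float64(354.0)), (np.float64(15.25), np.float64(-0.0129), np.float64(0.0002), np.float64(353.0))]
lens-fly vise xyz -0.0788 -0.0004 -0.0022 yaw -0.1172 tcp [0.4867 0.1281 0.1256] F [-0.1  0.5 -8.5]
fit [ 2.810e-02  2.980e-02  2.820e-01  2.235e-01  9.000e-04 -2.000e-04
  3.300e-02] res [-0.0004  0.0007 -0.0002 -0.0003 -0.0003  0.0005]
state [-0.0131 -0.0179  0.0001]
14 plan [ 0.2  -0.08 -0.08 -0.04 -0.02 -0.    0.    0.    0.    0.  ] phi [-0.013 -0.005 -0.001  0.     0.     0.    -0.    -0.    -0.    -0.   ] beta [ 0.     0.011  0.    -0.002 -0.001 -0.001 -0.001 -0.001 -0.001 -0.001]
fit [-0.0156 -0.1206  0.2792  0.2302  0.0012 -0.0003  0.0328] res [-0.0002 -0.0009  0.0016 -0.0011  0.0006  0.0001 -0.0005 -0.0003  0.0007]
state [-0.0124 -0.0108  0.0003]
24 plan [ 0.18 -0.08 -0.08 -0.04 -0.01  0.    0.    0.    0.    0.  ] phi [-0.012 -0.005 -0.001  0.     0.     0.    -0.    -0.    -0.    -0.   ] beta [ 0.     0.009 -0.001 -0.002 -0.002 -0.001 -0.001 -0.001 -0.001 -0.001]
```

Very well behaved, so I'll extend to 10 rows.

Request:
step_arm(
  steps=[
    {"xyz": [0,0,0],"turn": [0,0.19,0],"gripper": -1},
    {"xyz": [0,0,0],"turn": [0,-0.08,0],"gripper": -1},
    {"xyz": [0,0,0],"turn": [0,-0.08,0],"gripper": -1},
    {"xyz": [0,0,0],"turn": [0,-0.04,0],"gripper": -1},
    {"xyz": [0,0,0],"turn": [0,-0.01,0],"gripper": -1},
    {"xyz": [0,0,0],"turn": [0,0,0],"gripper": -1},
    {"xyz": [0,0,0],"turn": [0,0,0],"gripper": -1},
    {"xyz": [0,0,0],"turn": [0,0,0],"gripper": -1},
    {"xyz": [0,0,0],"turn": [0,0,0],"gripper": -1},
    {"xyz": [0,0,0],"turn": [0,0,0],"gripper": -1},
  ],
)

```text
time_s: 16.13
position: [0.4867, 0.1281, 0.1256]
tool_rot: [[0.117, 0.993, 0.001], [0.993, -0.117, -0.002], [-0.001, 0.001, -1.0]]
ft_force: [-0.4, 0.1, -8.9]
grip_width: 0.0289
```

```bash
python3 -c "
from go import *; step([(a,0,0) for a in(.19,-.08,-.08,-.04,-.01,0,0,0,0,0)],xs=None,tz=None,N=10,last=(13,25))"
```

```text
t,phi,beta,n [(np.float64(16.1333), np.float64(0.007), np.float64(-0.0015), np.float64(355.0)), (np.float64(16.1833), np.float64(0.0076), np.float64(-0.0014), np.float64(353.0)), (np.float64(16.2333), np.float64(0.008), np.float64(-0.0014), np.float64(352.0))]
lens-fly vise xyz -0.0789 -0.004 -0.0023 yaw -0.1173 tcp [0.4867 0.1281 0.1256] F [ 0.4 -0.  -7.9]
fit [-0.0101 -0.0226  0.2806  0.2256  0.0017 -0.0004  0.033 ] res [-0.     -0.0003  0.0005 -0.0003 -0.0001  0.0003]
state [ 0.0096  0.0182 -0.0014]
16 plan [-0.16  0.06  0.06  0.03  0.01  0.   -0.   -0.   -0.   -0.  ] phi [ 0.01   0.004  0.001 -0.    -0.    -0.     0.     0.     0.     0.   ] beta [-0.001 -0.011 -0.003 -0.001 -0.001 -0.002 -0.002 -0.002 -0.002 -0.002]
fit [ 0.0284  0.0233  0.2808  0.2256  0.0015 -0.0004  0.033 ] res [-0.0002  0.0006 -0.0004 -0.0004 -0.0002  0.0008 -0.0002 -0.0001  0.0002]
state [ 0.0093  0.0156 -0.0015]
27 plan [-0.15  0.06  0.06  0.03  0.01  0.   -0.   -0.   -0.   -0.  ] phi [ 0.009  0.004  0.001 -0.    -0.    -0.     0.     0.     0.     0.   ] beta [-0.001 -0.01  -0.002 -0.001 -0.001 -0.001 -0.002 -0.002 -0.001 -0.001]
```

Request:
step_arm(
  steps=[
    {"xyz": [0,0,0],"turn": [0,-0.155,0],"gripper": -1},
    {"xyz": [0,0,0],"turn": [0,0.06,0],"gripper": -1},
    {"xyz": [0,0,0],"turn": [0,0.06,0],"gripper": -1},
    {"xyz": [0,0,0],"turn": [0,0.03,0],"gripper": -1},
    {"xyz": [0,0,0],"turn": [0,0.005,0],"gripper": -1},
    {"xyz": [0,0,0],"turn": [0,0,0],"gripper": -1},
    {"xyz": [0,0,0],"turn": [0,0,0],"gripper": -1},
    {"xyz": [0,0,0],"turn": [0,0,0],"gripper": -1},
    {"xyz": [0,0,0],"turn": [0,0,0],"gripper": -1},
    {"xyz": [0,0,0],"turn": [0,0,0],"gripper": -1},
    {"xyz": [0,0,0],"turn": [0,0,0],"gripper": -1},
    {"xyz": [0,0,0],"turn": [0,0,0],"gripper": -1},
    {"xyz": [0,0,0],"turn": [0,0,0],"gripper": -1},
    {"xyz": [0,0,0],"turn": [0,0,0],"gripper": -1},
  ],
)

```text
time_s: 17.45
position: [0.4867, 0.1281, 0.1256]
tool_rot: [[0.117, 0.993, 0.001], [0.993, -0.117, -0.002], [-0.001, 0.001, -1.0]]
ft_force: [0.2, 0.6, -8.4]
grip_width: 0.0288
```

```bash
python3 -c "
from go import *; step([(a,0,0) for a in(-.155,.06,.06,.03,.005)]+[(0,0,0)]*9,xs=None,tz=None,N=10,last=(17,28))"
```

```text
t,phi,beta,n [(np.float64(17.45), np.float64(-0.044), np.float64(-0.0015), np.float64(350.0)), (np.float64(17.5), np.float64(-0.0455), np.float64(-0.0015), np.float64(348.0)), (np.float64(17.55), np.float64(-0.0527), np.float64(-0.0014), np.float64(350.0))]
lens-fly vise xyz -0.079 0.0063 -0.0022 yaw -0.1173 tcp [0.4867 0.1281 0.1256] F [ 0.7  0.4 -7.9]
fit [ 0.007   0.0113  0.2809  0.2251 -0.      0.      0.033 ] res [ 0.     -0.     -0.      0.001  -0.0018  0.0008]
state [-0.057  -0.105  -0.0014]
20 plan [ 0.96 -0.34 -0.37 -0.2  -0.07 -0.01  0.02  0.02  0.01  0.01] phi [-0.057 -0.023 -0.003  0.001  0.001  0.    -0.    -0.    -0.    -0.   ] beta [-0.001  0.053  0.005 -0.004 -0.002 -0.     0.     0.     0.     0.   ]
fit [-1.170e-02  1.770e-02  2.818e-01  2.269e-01  3.000e-04 -1.000e-04
  3.310e-02] res [-0.0012  0.0002  0.0021 -0.0001 -0.0005 -0.0006  0.0009 -0.0018  0.001 ]
state [-0.0565 -0.1007 -0.0014]
33 plan [ 0.94 -0.34 -0.37 -0.2  -0.07 -0.    0.02  0.02  0.01  0.01] phi [-0.057 -0.023 -0.003  0.001  0.001  0.    -0.    -0.    -0.    -0.   ] beta [-0.001  0.051  0.004 -0.004 -0.002 -0.001 -0.    -0.    -0.    -0.   ]
```

Request:
step_arm(
  steps=[
    {"xyz": [0,0,0],"turn": [0,0.95,0],"gripper": -1},
    {"xyz": [0,0,0],"turn": [0,-0.34,0],"gripper": -1},
    {"xyz": [0,0,0],"turn": [0,-0.37,0],"gripper": -1},
    {"xyz": [0,0,0],"turn": [0,-0.2,0],"gripper": -1},
    {"xyz": [0,0,0],"turn": [0,-0.07,0],"gripper": -1},
    {"xyz": [0,0,0],"turn": [0,0,0],"gripper": -1},
    {"xyz": [0,0,0],"turn": [0,0.02,0],"gripper": -1},
    {"xyz": [0,0,0],"turn": [0,0.02,0],"gripper": -1},
  ],
)

```text
time_s: 18.27
position: [0.4866, 0.1281, 0.1255]
tool_rot: [[0.117, 0.993, 0.001], [0.993, -0.117, -0.0], [-0.0, 0.001, -1.0]]
ft_force: [0.6, 0.8, -7.5]
grip_width: 0.029
```

```bash
python3 -c "
from go import *; step([(a,0,0) for a in(.95,-.34,-.37,-.2,-.07,0,.02,.02)],xs=None,tz=None,N=10,last=(11,28))"
```

```text
t,phi,beta,n [(np.float64(18.2667), np.float64(0.0235), np.float64(-0.0001), np.float64(349.0)), (np.float64(18.3167), np.float64(0.0267), np.float64(-0.0001), np.float64(348.0)), (np.float64(18.3667), np.float64(0.026), np.float64(-0.0003), np.float64(349.0))]
lens-fly vise xyz -0.0788 -0.0071 -0.0023 yaw -0.1175 tcp [0.4867 0.128  0.1256] F [-0.5  0.4 -7.6]
fit [-4.340e-02 -7.020e-02  2.779e-01  2.302e-01  9.000e-04 -2.000e-04
  3.300e-02] res [ 0.0004 -0.0017  0.0016 -0.0004 -0.0014  0.0015]
state [ 0.03    0.0482 -0.0006]
14 plan [-0.48  0.18  0.19  0.1   0.03  0.   -0.01 -0.01 -0.01 -0.  ] phi [ 0.03   0.012  0.002 -0.    -0.    -0.     0.     0.     0.     0.   ] beta [-0.    -0.027 -0.003  0.001  0.    -0.001 -0.001 -0.001 -0.001 -0.001]
fit [ 7.500e-03 -8.000e-04  2.770e-01  2.334e-01  2.000e-04 -0.000e+00
  3.310e-02] res [ 0.0004 -0.0002 -0.0006  0.0004 -0.0016  0.0018 -0.     -0.0014  0.0011]
state [ 0.0291  0.0389 -0.0006]
31 plan [-0.45  0.18  0.18  0.09  0.03 -0.   -0.01 -0.01 -0.01 -0.  ] phi [ 0.029  0.012  0.001 -0.001 -0.    -0.     0.     0.     0.    -0.   ] beta [-0.    -0.025 -0.001  0.002  0.001 -0.    -0.    -0.    -0.    -0.   ]
```

Request:
step_arm(
  steps=[
    {"xyz": [0,0,0],"turn": [0,-0.43,0],"gripper": -1},
    {"xyz": [0,0,0],"turn": [0,0.17,0],"gripper": -1},
    {"xyz": [0,0,0],"turn": [0,0.17,0],"gripper": -1},
    {"xyz": [0,0,0],"turn": [0,0.08,0],"gripper": -1},
    {"xyz": [0,0,0],"turn": [0,0.02,0],"gripper": -1},
    {"xyz": [0,0,0],"turn": [0,0,0],"gripper": -1},
    {"xyz": [0,0,0],"turn": [0,-0.01,0],"gripper": -1},
    {"xyz": [0,0,0],"turn": [0,0,0],"gripper": -1},
  ],
)

```text
time_s: 19.08
position: [0.4867, 0.128, 0.1256]
tool_rot: [[0.117, 0.993, 0.001], [0.993, -0.117, -0.001], [-0.001, 0.001, -1.0]]
ft_force: [-0.4, -0.2, -7.9]
grip_width: 0.0287
```

```bash
python3 -c "
from go import *; step([(a,0,0) for a in(-.43,.17,.17,.08,.02,0,-.01,0)],xs=None,tz=None,N=10,last=(11,28))"
```

```text
t,phi,beta,n [(np.float64(19.0833), np.float64(0.0127), np.float64(-0.0006), np.float64(351.0)), (np.float64(19.1333), np.float64(0.0134), np.float64(-0.0006), np.float64(351.0)), (np.float64(19.1833), np.float64(0.0135), np.float64(-0.0006), np.float64(353.0))]
lens-fly vise xyz -0.0788 -0.0049 -0.0022 yaw -0.1172 tcp [0.4867 0.1281 0.1256] F [-0.1 -0.3 -8.3]
fit [ 2.400e-02  2.640e-02  2.816e-01  2.237e-01  7.000e-04 -2.000e-04
  3.300e-02] res [ 0.0003 -0.0013  0.0012 -0.0007 -0.0003  0.0008]
state [ 0.0159  0.0286 -0.0003]
14 plan [-0.26  0.1   0.1   0.06  0.02  0.   -0.   -0.   -0.   -0.  ] phi [ 0.016  0.006  0.001 -0.    -0.    -0.     0.     0.     0.     0.   ] beta [-0.001 -0.015 -0.002  0.    -0.    -0.001 -0.001 -0.001 -0.001 -0.001]
fit [ 8.400e-03 -2.660e-02  2.806e-01  2.300e-01  1.100e-03 -2.000e-04
  3.320e-02] res [ 0.0012 -0.0005 -0.0016  0.0006 -0.0015  0.0018 -0.0003 -0.0012  0.0019
 -0.0007 -0.0003  0.0007]
state [ 0.0157  0.0264 -0.0006]
42 plan [-0.26  0.09  0.1   0.05  0.02  0.   -0.   -0.   -0.   -0.  ] phi [ 0.016  0.006  0.001 -0.    -0.    -0.     0.     0.     0.     0.   ] beta [-0.001 -0.015 -0.002  0.    -0.001 -0.001 -0.001 -0.001 -0.001 -0.001]
```

Request:
step_arm(
  steps=[
    {"xyz": [0,0,0],"turn": [0,-0.25,0],"gripper": -1},
    {"xyz": [0,0,0],"turn": [0,0.09,0],"gripper": -1},
    {"xyz": [0,0,0],"turn": [0,0.1,0],"gripper": -1},
    {"xyz": [0,0,0],"turn": [0,0.05,0],"gripper": -1},
    {"xyz": [0,0,0],"turn": [0,0.01,0],"gripper": -1},
    {"xyz": [0,0,0],"turn": [0,0,0],"gripper": -1},
    {"xyz": [0,0,0],"turn": [0,0,0],"gripper": -1},
    {"xyz": [0,0,0],"turn": [0,0,0],"gripper": -1},
    {"xyz": [0,0,0],"turn": [0,0,0],"gripper": -1},
  ],
)

```text
time_s: 19.98
position: [0.4867, 0.1281, 0.1256]
tool_rot: [[0.117, 0.993, 0.001], [0.993, -0.117, -0.001], [-0.001, 0.001, -1.0]]
ft_force: [-0.7, 0.4, -8.0]
grip_width: 0.029
```

```bash
python3 -c "
from go import *; step([(a,0,0) for a in(-.25,.09,.1,.05,.01,0,0,0,0)],xs=None,tz=None,N=10,last=(12,34))"
```

```text
t,phi,beta,n [(np.float64(19.9833), np.float64(-0.012), np.float64(-0.0007), np.float64(357.0)), (np.float64(20.0333), np.float64(-0.0137), np.float64(-0.0007), np.float64(355.0)), (np.float64(20.0833), np.float64(-0.0138), np.float64(-0.0007), np.float64(355.0))]
lens-fly vise xyz -0.0788 -0.0002 -0.0022 yaw -0.1172 tcp [0.4867 0.1281 0.1256] F [ 0.2  0.8 -7.9]
fit [ 1.300e-02  1.100e-03  2.806e-01  2.254e-01  4.000e-04 -1.000e-04
  3.300e-02] res [ 0.0002 -0.0003  0.0001  0.      0.0006 -0.0006]
state [-0.0156 -0.0278 -0.0006]
15 plan [ 0.26 -0.09 -0.1  -0.05 -0.02 -0.    0.    0.    0.    0.  ] phi [-0.016 -0.006 -0.001  0.     0.     0.    -0.    -0.    -0.    -0.   ] beta [-0.001  0.014  0.001 -0.002 -0.001 -0.    -0.    -0.    -0.    -0.   ]
fit [-4.450e-02 -3.360e-02  2.837e-01  2.285e-01  4.000e-04 -1.000e-04
  3.360e-02] res [-0.0006 -0.0013  0.003   0.0003 -0.0007  0.0024 -0.0016 -0.0015 -0.0007
  0.0002  0.0008 -0.0003]
state [-0.0153 -0.0272 -0.0006]
37 plan [ 0.25 -0.09 -0.1  -0.05 -0.02 -0.    0.    0.    0.    0.  ] phi [-0.015 -0.006 -0.001  0.     0.     0.    -0.    -0.    -0.    -0.   ] beta [-0.001  0.014  0.001 -0.002 -0.001 -0.    -0.    -0.    -0.    -0.   ]
```

Request:
step_arm(
  steps=[
    {"xyz": [0,0,0],"turn": [0,0.24,0],"gripper": -1},
    {"xyz": [0,0,0],"turn": [0,-0.08,0],"gripper": -1},
    {"xyz": [0,0,0],"turn": [0,-0.1,0],"gripper": -1},
    {"xyz": [0,0,0],"turn": [0,-0.05,0],"gripper": -1},
    {"xyz": [0,0,0],"turn": [0,-0.01,0],"gripper": -1},
    {"xyz": [0,0,0],"turn": [0,0,0],"gripper": -1},
    {"xyz": [0,0,0],"turn": [0,0,0],"gripper": -1},
    {"xyz": [0,0,0],"turn": [0,0,0],"gripper": -1},
    {"xyz": [0,0,0],"turn": [0,0,0],"gripper": -1},
  ],
)

```text
time_s: 20.88
position: [0.4867, 0.1281, 0.1255]
tool_rot: [[0.117, 0.993, 0.001], [0.993, -0.117, -0.001], [-0.001, 0.001, -1.0]]
ft_force: [0.4, 0.2, -8.3]
grip_width: 0.0288
```

```bash
python3 -c "
from go import *; step([(a,0,0) for a in(.24,-.08,-.1,-.05,-.01,0,0,0,0)],xs=None,tz=None,N=10,last=(12,34))"
```

```text
t,phi,beta,n [(np.float64(20.8833), np.float64(0.0131), np.float64(-0.0007), np.float64(350.0)), (np.float64(20.9333), np.float64(0.0141), np.float64(-0.0007), np.float64(349.0)), (np.float64(20.9833), np.float64(0.0147), np.float64(-0.0007), np.float64(351.0))]
lens-fly vise xyz -0.0788 -0.0051 -0.0022 yaw -0.1173 tcp [0.4867 0.1281 0.1256] F [-0.4 -1.4 -8. ]
fit [-0.0122 -0.0104  0.2802  0.2262  0.0013 -0.0003  0.033 ] res [-0.0005  0.0006  0.     -0.0006 -0.0002  0.0006]
state [ 0.0172  0.0324 -0.0007]
15 plan [-0.29  0.1   0.11  0.06  0.02  0.   -0.   -0.01 -0.   -0.  ] phi [ 0.017  0.007  0.001 -0.    -0.    -0.     0.     0.     0.     0.   ] beta [-0.001 -0.017 -0.003 -0.    -0.001 -0.001 -0.001 -0.001 -0.001 -0.001]
fit [-0.0987  0.05    0.315   0.1526  0.0945  0.1226  0.0437] res [ 0.0004 -0.001   0.0005 -0.0159 -0.0166 -0.0167  0.0088  0.0105  0.0106
  0.005   0.0008 -0.0038]
state [-0.1164 -0.1033 -0.0003]
38 plan [ 0.99 -1.   -0.88 -0.28 -0.07 -0.    0.02  0.02  0.01  0.01] phi [-0.116 -0.02  -0.002  0.     0.     0.     0.     0.     0.     0.   ] beta [-0.001  0.013 -0.09  -0.1   -0.097 -0.096 -0.095 -0.095 -0.095 -0.095]
```

Request:
step_arm(
  steps=[
    {"xyz": [0,0,0],"turn": [0,-0.26,0],"gripper": -1},
    {"xyz": [0,0,0],"turn": [0,0.09,0],"gripper": -1},
    {"xyz": [0,0,0],"turn": [0,0.1,0],"gripper": -1},
    {"xyz": [0,0,0],"turn": [0,0.05,0],"gripper": -1},
    {"xyz": [0,0,0],"turn": [0,0.02,0],"gripper": -1},
    {"xyz": [0,0,0],"turn": [0,0,0],"gripper": -1},
    {"xyz": [0,0,0],"turn": [0,0,0],"gripper": -1},
    {"xyz": [0,0,0],"turn": [0,0,0],"gripper": -1},
    {"xyz": [0,0,0],"turn": [0,0,0],"gripper": -1},
  ],
)

```text
time_s: 21.78
position: [0.4867, 0.1281, 0.1256]
tool_rot: [[0.117, 0.993, 0.001], [0.993, -0.117, -0.001], [-0.001, 0.001, -1.0]]
ft_force: [-0.4, -0.6, -8.0]
grip_width: 0.0289
```

```bash
python3 -c "
from go import *; step([(a,0,0) for a in(-.26,.09,.1,.05,.02,0,0,0,0)],xs=None,tz=None,N=10,last=(12,))"
```

```text
t,phi,beta,n [(np.float64(21.7833), np.float64(-0.0089), np.float64(-0.0007), np.float64(352.0)), (np.float64(21.8333), np.float64(-0.0053), np.float64(-0.0007), np.float64(353.0)), (np.float64(21.8833), np.float64(-0.0083), np.float64(-0.0007), np.float64(353.0))]
lens-fly vise xyz -0.0789 -0.0012 -0.0023 yaw -0.1172 tcp [0.4866 0.1281 0.1256] F [ 0.5 -0.2 -8.3]
fit [ 1.360e-02  6.200e-03  2.803e-01  2.259e-01  9.000e-04 -2.000e-04
  3.300e-02] res [ 0.0003 -0.0003 -0.0001  0.002  -0.0021  0.0003]
state [-0.0084 -0.0126 -0.0007]
15 plan [ 0.13 -0.05 -0.05 -0.03 -0.01 -0.    0.    0.    0.    0.  ] phi [-0.008 -0.003 -0.     0.     0.     0.    -0.    -0.    -0.    -0.   ] beta [-0.001  0.007 -0.    -0.002 -0.001 -0.001 -0.001 -0.001 -0.001 -0.001]
```

Request:
step_arm(
  steps=[
    {"xyz": [0,0,0],"turn": [0,0.13,0],"gripper": -1},
    {"xyz": [0,0,0],"turn": [0,-0.05,0],"gripper": -1},
    {"xyz": [0,0,0],"turn": [0,-0.05,0],"gripper": -1},
    {"xyz": [0,0,0],"turn": [0,-0.03,0],"gripper": -1},
    {"xyz": [0,0,0],"turn": [0,0,0],"gripper": -1},
    {"xyz": [0,0,0],"turn": [0,0,0],"gripper": -1},
    {"xyz": [0,0,0],"turn": [0,0,0],"gripper": -1},
    {"xyz": [0,0,0],"turn": [0,0,0],"gripper": -1},
  ],
)

```text
time_s: 22.6
position: [0.4867, 0.1281, 0.1256]
tool_rot: [[0.117, 0.993, 0.001], [0.993, -0.117, -0.001], [-0.001, 0.001, -1.0]]
ft_force: [-0.2, -0.7, -7.9]
grip_width: 0.0289
```

Run:
```python
from go import *
step([(a,0,0) for a in(.13,-.05,-.05,-.03,0,0,0,0)],xs=None,tz=None,N=10,last=(11,))
im,d=shot('scene','f2.png');add([('r',0,0,0)])
```

```text
t,phi,beta,n [(np.float64(22.6), np.float64(0.0083), np.float64(-0.0007), np.float64(354.0)), (np.float64(22.65), np.float64(0.008), np.float64(-0.0007), np.float64(353.0)), (np.float64(22.7), np.float64(0.0051), np.float64(-0.0006), np.float64(354.0))]
lens-fly vise xyz -0.0788 -0.0035 -0.0023 yaw -0.1173 tcp [0.4867 0.1281 0.1256] F [-0.4  0.7 -8.2]
fit [-8.600e-03  3.680e-02  2.801e-01  2.263e-01 -2.000e-04  1.000e-04
  3.300e-02] res [ 0.0003 -0.0018  0.002  -0.0016 -0.001   0.0022]
state [ 0.0075  0.0063 -0.0007]
14 plan [-0.11  0.05  0.05  0.02  0.01  0.   -0.   -0.   -0.   -0.  ] phi [ 0.008  0.003  0.    -0.    -0.    -0.     0.     0.     0.     0.   ] beta [-0.001 -0.006 -0.     0.001  0.     0.     0.     0.     0.     0.   ]
```

View pics/f2.png

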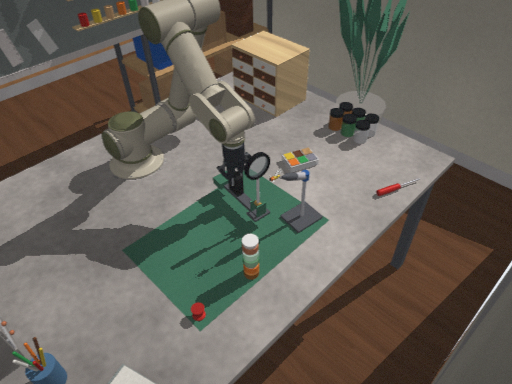

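Request:
step_arm(
  steps=[
    {"xyz": [0,0,0],"turn": [0,-0.11,0],"gripper": -1},
    {"xyz": [0,0,0],"turn": [0,0.05,0],"gripper": -1},
    {"xyz": [0,0,0],"turn": [0,0.04,0],"gripper": -1},
    {"xyz": [0,0,0],"turn": [0,0.02,0],"gripper": -1},
    {"xyz": [0,0,0],"turn": [0,0,0],"gripper": -1},
    {"xyz": [0,0,0],"turn": [0,0,0],"gripper": -1},
  ],
)

```text
time_s: 23.3
position: [0.4867, 0.128, 0.1256]
tool_rot: [[0.117, 0.993, 0.001], [0.993, -0.117, -0.001], [-0.001, 0.001, -1.0]]
ft_force: [0.3, -0.4, -7.9]
grip_width: 0.0291
```

Run:
```python
from go import *
o=look(3)
if max(abs(a[1]) for a in o)<.02 and abs(o[-1][1]-o[0][1])<.004:
    print(order.close_job())
else: print('not closed')
```

```text
t,phi,beta,n [(np.float64(23.3), np.float64(-0.0011), np.float64(-0.0007), np.float64(348.0)), (np.float64(23.35), np.float64(-0.0007), np.float64(-0.0007), np.float64(351.0)), (np.float64(23.4), np.float64(-0.0012), np.float64(-0.0007), np.float64(351.0))]
lens-fly vise xyz -0.0788 -0.0024 -0.0023 yaw -0.1173 tcp [0.4867 0.1281 0.1256] F [-1.3  0.2 -8.9]
the job is handed in; nothing more can be done
None
```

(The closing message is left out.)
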